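# Tip the empties skip into the stock bin

### The arm

A 6-joint arm with a two-finger parallel gripper is mounted at the origin on the work surface. World frame = base frame: x ahead of the robot, y to its left, z up, the work surface at z = 0. Lengths are in m, angles in degrees, forces in N, time in s.
With the tool pointing down it reaches from about 0.4 to 0.825 m from the base axis. Payload 7 kg.
Tool frame: the origin (TCP) lies at the very end of the fingers, on their centre line; the grasp point (between the pads) lies 19 mm behind it (ctrl.grip_depth is the z of the grasp point in the tool frame, in m); z points along the fingers, y is the direction in which the jaws open and shut (so a half turn about z gives the same grasp; the last joint's range is limited). The gripper opens to 88 mm and grips with 3 to 60 N. Pads are 19 mm wide; open, the fingers measure 130 mm over their backs; the gripper's body (78 mm by 193 mm) begins 47 mm behind the grasp point.
Start: joints at [-52.993, 20.546, 0.682, 0, -70.136, -16.507], TCP at [0.236, -0.632, 0.227] pointing down, gripper open.
Joint ranges: [-176.03, 176.03], [-82.01, 121.73], [-58.28, 71.71], [-173.87, 95.51], [-174.79, -0.11], [-173.66, 173.66]. Speed limits (degrees/s): [136.94, 136.94, 172.46, 180, 180, 180].

### API

Orientations are given as [roll, pitch, yaw] about the fixed x, y, z axes, in that order (R = Rz(yaw) Ry(pitch) Rx(roll)).
In Python, from plant import telemetry, snapshot, job, models, ctrl gives the robot as it stands.
- The arm moves only by the tool jog_arm, never from a script. Its argument "targets" is text: rows parted by semicolons, each of 7 numbers parted by spaces: the shift along the tool's x, y, z in m, then the turn, a rotation vector about the tool's x, y, z in degrees, then the gripper command: -1 is shut, 1 is fully open, values between are in proportion. A call has exactly 8 rows; each row is the pose to reach, as a shift and turn from the pose measured when the call began, along the tool's axes at that moment; what a row does not reach only later rows make up. A row lasts 1/8 s, in which the tool goes at most 62.5 mm and 10.7 degrees, less where a joint would pass 70% of its speed; a pose out of reach is approached as far as the arm can. A call with a gripper value outside its range is refused whole. The fingers move at their own pace and stop on an object; the grip force is fixed at half the most. Time passes only in rows, so rows that repeat a pose let the fingers close, or fill a call up. It gives the time, the measured TCP pose, the force and the opening at its end, in the units of the state.
- telemetry.get_obs(): the state, without advancing time (a new reading comes with each control period).
- snapshot(name): name is "side" or "top"; returns a dict with "img" (384x512x3 uint8, red, green, blue), "range_z" (384x512 float32, m along the optical axis (not along the pixel's ray), 0 where there is no reading), "intrinsics" (3x3 intrinsics, pixels), "k1" (the pictures are not rectified: a ray, as slopes to the right and down, at radius r is drawn at 1 + k1 r^2 times it, then the intrinsics apply), "R" (3x3) and "t" (3): a world point X has camera coordinates R X + t. Camera axes: x right, y down, z forward; pixel columns grow to the right and rows downward; lengths in m; the calibration is good to about 2 mm. A picture is of the moment at which its call begins.
- job.close_job(): hands the job in, once; it reports no verdict.
Trained networks look in a picture, given as the dict that the camera call returned (one of the last four; its "shot" number tells which), for a name from the list of things; names that differ only in an ending like _2 or _b are one class to them, and where a whole thing is asked for, a point or a joint stands for the part that bears it (a point fixed in the world has none). Each returns a list of dicts, best first, with "conf" (0 to 1); they miss things now and then, are a little off and sometimes report something else, mostly with a low value. They report only what shows in the picture. A call takes as long as a camera call. They do not tell look-alikes from the thing itself.
- models.cut_out(name, picture): "region" (384x512 bool, what is visible of it) and "uv" ([column, row] in pixels, amid what is visible of it).
- models.spot_point(name, picture): "uv" ([column, row] in pixels: a listed point, or the origin of a listed thing).
The state is a dict: "clock": time; "joint_pos": joint angles; "qvel": joint speeds; "tau": joint torques, N m; "tool_pos": TCP position; "orientation": TCP orientation; "force": force on the tool from outside, world axes, zero at the start; "moment": the same for the moment, N m; "opening": finger opening in m.
Only numpy, scipy, OpenCV 4.12 (cv2) and the standard library are available. Lean on these libraries where they do the work, as an engineer would, in place of code of your own. Each camera call takes 0.05 s, during which the arm holds its last target.

### The job

Put the red tin from the bench into the yellow tipping skip next to the green one and let go of it, then swing the skip forward past its catch so that both tins drop into the blue bin. Then ease the empty skip back upright until it is fully home behind its catch, without letting it fall or slam, and let go. Leave the bottle, the carton and the white tub as they are.

Things in the scene. Friction and masses are not known exactly. Their poses are not given: they have to be found in the camera images.
- station: Fixed steel frame carrying the skip and a wire shelf. Origin on the bench below the middle of the skip's hinge axis; x = horizontal, the way the skip tips, roughly away from the robot (yaw varies +-0.2 rad), y along the hinge, z up. Hinge uprights 50 mm long (x) at y = +-139 to 151 mm, 190 mm high. Base rails at y = +-150 to 180 mm, x -120 to 300 mm, 20 mm high.
- shelf_edge (a point): Middle of the wire shelf's front rod (12 mm thick), 440 mm above the bench, at station x = 100 mm. The shelf runs from here to x = 300 mm, y = +-165 mm, on four 18 mm posts at its corners; see-through but solid. It bars an upright tool from the end of the grip's swing; a tool tilted 35 degrees, fingers pointing forward and down, hand leaning back to -x, clears shelf and skip all the way.
- skip (a joint): Angle of the yellow skip (0.9 kg): 0 = upright, home on its stop; grows as it tips to the station's +x; 1.75 = on its front stop. A spring catch resists from 0 to 0.25 rad, both ways: tipping starts with 6 to 10 N at the grip; coming back it snaps the skip the last 0.1 rad onto its stop. It is over-centre: empty, it falls by itself forward beyond about 1.0 rad and back, fast, below that, if nothing holds it.
- skip_hinge (a point): Middle of the skip's hinge axis, 165 mm above the bench, fixed. The frame of this point turns with the skip (y along the hinge).
- skip_grip (a point): Centre of the black T-grip: cylinder 24 mm thick, 50 mm long, along y, on a 14 mm stalk from the skip's back wall. Upright it is 115 mm behind (-x) and 115 mm above the hinge; it runs on a circle of radius 163 mm; at 1.75 rad it is 133 mm ahead and 93 mm above. Pinch its two flat ends (50 mm apart, fingers closing along y): it then turns between the fingers while the tool keeps its direction.
- skip_floor (a point): Centre of the skip's flat inner floor, when upright 50 mm behind and 30 mm below the hinge, 135 mm above the bench; turns with the skip: x forward, z up. Floor 100 mm (x) by 230 mm (y). Back wall (x = -50 mm) and side walls (y = +-115 mm) 85 mm high, rim 220 mm above the bench; the front wall leans forward 40 degrees from x = +50 mm to a lip at the same height.
- bin: Fixed blue plastic stock bin on the bench under the skip's front, 280 mm in x by 250 mm in y, walls 6 mm. Origin at the centre of its underside, axes parallel to the station's. The wall next to the robot is 60 mm high, the far wall 150 mm, the side walls 60 mm near the front and 150 mm behind.
- tin_red: Loose red tin standing on the bench to the left or the right of the station: closed cylinder 53 mm in diameter, 105 mm high, about 60 g. Origin at the centre of its underside, z along its axis.
- tin_red_mid (a point): Middle of the red tin's body, 52.5 mm above its underside.
- tin_green: Loose green tin of the same size, standing in the right half (station's -y side) of the skip's floor at the start. Origin at the centre of its underside.
- tin_green_mid (a point): Middle of the green tin's body.
- bottle: Amber bottle, 60 mm in diameter, 190 mm high, standing on the other side of the station from the red tin. Leave it. Origin at the centre of its underside.
- carton: Cardboard carton 110 x 160 x 100 mm on the bench to the far left. Leave it. Origin at the centre of its underside.
- tub: White tub with red lid, 140 x 160 x 82 mm, on the bench to the far right. Leave it. Origin at the centre of its underside.
Things that resemble listed ones, but are neither listed nor needed, are in the scene too. What is shaped like the tin_green but purple is not meant.

How it is judged:
By the outcome, as a careful person would: the job done as asked, in the order asked, and still so for the second after the job is handed in, with the robot touching nothing.
It also fails if it takes over 64 s, if anything falls off the work surface, if the arm or the gripper's body presses on something with over 40 N, if the wrist force passes 120 N, or if a joint passes its speed limit or range.

## Working session

There is one attempt and no reset: what is moved stays moved. The work goes in short steps, Python scripts to look and compute and a tool call to move; the robot and the scene stay as the last step left them, time stands still between calls to the robot, and variables do not carry over. Pictures are saved under pics/ and viewed, and the job is handed in when it is done.

Besides the shell and the picture viewer there is one more tool, called after "Call:" as a command line: name --argument value ..., lists and objects as JSON in quotes. jog_arm: Moves the arm, as the interface text tells. Its arguments: {"type":"object","properties":{"targets":{"type":"string"}},"required":["targets"]}

```bash
ls; mkdir -p pics; python3 - <<'E'
from plant import telemetry, snapshot, job, models, ctrl
import cv2
print(telemetry.get_obs()); print(ctrl.grip_depth)
for n in("side","top"):
    s=snapshot(n); cv2.imwrite(f"pics/{n}0.png",s["img"][:,:,::-1]); print(n,s["intrinsics"],s["k1"],s["R"],s["t"])
E
```

```text
pics
{'clock': 0.0, 'joint_pos': array([-5.29920407e+01,  2.05916499e+01,  6.33235988e-01, -2.06052924e-02,
       -7.01356295e+01, -1.65056657e+01]), 'qvel': array([-0.0094819 ,  0.00232835,  0.00762966,  0.07687524,  0.16011325,
       -0.04138821]), 'tau': array([ 5.94085723e-04, -5.82719815e+01,  2.93070334e+01,  6.99805006e+00,
        6.90027126e-03, -1.55395710e-04]), 'tool_pos': array([ 0.23620435, -0.63179458,  0.22561465]), 'orientation': array([ 1.79904328e+02, -8.14939612e-03, -1.59504717e+02]), 'force': array([ 0.13649989,  0.76752398, -0.19555421]), 'moment': array([ 0.01339861, -0.04836942,  0.01652612]), 'opening': 0.08752986424384859}
-0.0188
side [[404.76004304   0.         254.83654789]
 [  0.         404.76004304 186.89476327]
 [  0.           0.           1.        ]] 0.0253907597736043 [[-5.29975374e-01 -8.48012929e-01  4.18329064e-04]
 [-4.63917605e-01  2.89517599e-01 -8.37233549e-01]
 [ 7.09863761e-01 -4.43907234e-01 -5.46845325e-01]] [0.28902214 0.49668679 1.19303745]
top [[358.10967854   0.         251.87790931]
 [  0.         358.10967854 193.95509272]
 [  0.           0.           1.        ]] 0.018756678197792573 [[ 0.00301832 -0.99972298  0.02334225]
 [-0.99712668 -0.00477567 -0.07560141]
 [ 0.07569194 -0.02304699 -0.99686487]] [-0.02452693  0.58399121  1.25100825]
```

View pics/side0.png

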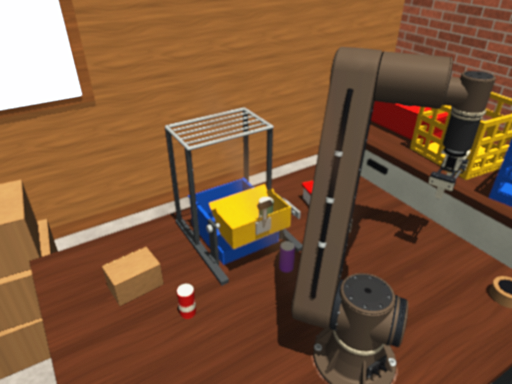

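View pics/top0.png

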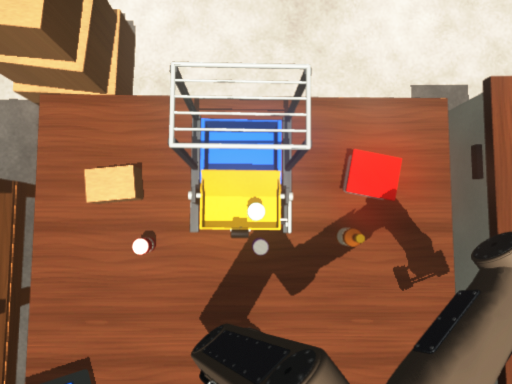

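Side: red tin at (187,300), skip at (250,215), grip ~(264,205), purple look-alike at (288,257). Top: red tin (142,246), green in skip (257,212), purple (261,246), bottle (350,237), grip (239,233).

```bash
cat > h.py <<'E'
import numpy as np, cv2
from plant import telemetry, snapshot, job, models, ctrl
from scipy.spatial.transform import Rotation as Ro
def slopes(s,uv):
    K=s["intrinsics"]; d=np.array([s["k1"],0,0,0,0.])
    return cv2.undistortPoints(np.array(uv,float).reshape(-1,1,2),K,d).reshape(-1,2)
def ray(s,uv):
    m=slopes(s,uv)[0]; R=np.array(s["R"]);t=np.array(s["t"])
    return -R.T@t, R.T@np.array([m[0],m[1],1.])
def onz(s,uv,z):
    o,d=ray(s,uv); return o+d*(z-o[2])/d[2]
def deproj(s,mask):
    v,u=np.nonzero(mask&(s["range_z"]>0)); z=s["range_z"][v,u]
    m=slopes(s,np.c_[u,v]); P=np.c_[m*z[:,None],z]
    return (P-np.array(s["t"]))@np.array(s["R"])
def tri(s1,u1,s2,u2):
    o1,d1=ray(s1,u1);o2,d2=ray(s2,u2)
    A=np.c_[d1,-d2]; x=np.linalg.lstsq(A,o2-o1,rcond=None)[0]
    p,q=o1+d1*x[0],o2+d2*x[1]; return (p+q)/2,np.linalg.norm(p-q)
def proj(s,X):
    P=np.array(s["R"])@np.array(X,float)+s["t"]; 
    return cv2.projectPoints(P.reshape(1,1,3),np.zeros(3),np.zeros(3),s["intrinsics"],np.array([s["k1"],0,0,0,0.]))[0].ravel()
E
python3 - <<'E'
from h import *
a=snapshot("side");b=snapshot("top")
np.set_printoptions(precision=4,suppress=True)
H={"skip_grip":.28,"skip_hinge":.165,"skip_floor":.135,"shelf_edge":.44,"tin_red":0,"tin_red_mid":.0525,"tin_green":.135,"tin_green_mid":.1875,"bottle":0,"station":0,"bin":0}
for n,z in H.items():
    for nm,s in(("side",a),("top",b)):
        for r in models.spot_point(n,s)[:3]:
            print(n,nm,round(r["conf"],2),np.round(r["uv"],1),onz(s,r["uv"],z))
for n in("tin_red","tin_green"):
    for nm,s in(("side",a),("top",b)):
        for r in models.cut_out(n,s)[:3]:
            P=deproj(s,r["region"]); print(n,nm,round(r["conf"],2),r["uv"],len(P),P.min(0),P.max(0),np.median(P,0), s["img"][r["region"]].mean(0))
E
```

```text
skip_grip side 0.77 [264.1 205.5] [0.4475 0.025  0.28  ]
skip_grip top 0.6 [238.7 237.3] [0.4424 0.0203 0.28  ]
skip_hinge side 0.81 [247.9 210.4] [0.5862 0.0052 0.165 ]
skip_hinge top 0.59 [242.  196.2] [0.566  0.0122 0.165 ]
skip_floor side 0.81 [257.9 228.4] [0.5076 0.0105 0.135 ]
skip_floor top 0.87 [238.4 212.2] [0.5163 0.0237 0.135 ]
shelf_edge side 0.92 [233.2 138.6] [0.6517 0.0223 0.44  ]
shelf_edge side 0.44 [187.2 299.9] [0.0754 0.4522 0.44  ]
shelf_edge top 0.77 [239.6 145.9] [0.6683 0.0173 0.44  ]
tin_red side 0.89 [185.9 311.8] [0.4092 0.3509 0.    ]
tin_red side 0.6 [266.  224.4] [ 0.6525 -0.1226  0.    ]
tin_red top 0.81 [150.3 242. ] [0.4129 0.3377 0.    ]
tin_red_mid side 0.58 [237.3 231.3] [0.6211 0.0339 0.0525]
tin_red_mid side 0.56 [186.9 302.2] [0.3996 0.3465 0.0525]
tin_red_mid top 0.78 [145.9 245.9] [0.4028 0.3387 0.0525]
tin_red_mid top 0.35 [241.9 195.5] [0.5763 0.013  0.0525]
tin_green side 0.7 [286.  267.9] [0.2898 0.0413 0.135 ]
tin_green side 0.48 [267.7 227.1] [ 0.495 -0.024  0.135]
tin_green side 0.25 [250.8 248.2] [0.4301 0.0884 0.135 ]
tin_green top 0
[... 936 characters left out ...]
ed top 0.57 [145.6, 247.1] 329 [ 0.3706  0.3181 -0.0062] [0.4305 0.4046 0.112 ] [0.4059 0.3353 0.1019] [206.1672 181.3526 174.0152]
tin_green side 0.71 [285.1, 255.6] 426 [ 0.3756 -0.1349 -0.0045] [ 0.5259 -0.0171  0.11  ] [ 0.3896 -0.0349  0.0673] [78.4907 52.8791 78.3465]
tin_green side 0.42 [270.2, 212.0] 20 [ 0.4914 -0.0362  0.1896] [ 0.5332 -0.0004  0.2413] [ 0.4941 -0.0255  0.2129] [106.6 113.2  80.2]
tin_green top 0.61 [258.3, 245.6] 206 [ 0.3801 -0.0708  0.0458] [ 0.4322 -0.0213  0.1109] [ 0.4064 -0.0445  0.1043] [168.8155 159.7816 151.0874]
tin_green top 0.58 [256.1, 210.5] 231 [ 0.494  -0.0532  0.2339] [ 0.5441 -0.0059  0.2445] [ 0.5175 -0.0294  0.2394] [253.1803 253.1803 249.7597]
```

```bash
python3 - <<'E'
from h import *
np.set_printoptions(precision=4,suppress=True)
a=snapshot("side");b=snapshot("top")
Pt=deproj(b,np.ones((384,512),bool));Ps=deproj(a,np.ones((384,512),bool))
def rect(Q,n):
    r=cv2.minAreaRect((Q[:,:2]*1000).astype(np.float32)); print(n,len(Q),r)
for n,P in(("top",Pt),("side",Ps)):
    m=(P[:,0]>.5)&(P[:,0]<1)&(abs(P[:,1])<.25)
    rect(P[m&(P[:,2]>.43)&(P[:,2]<.455)],n+" shelf")
    m=(P[:,0]>.4)&(P[:,0]<.75)&(abs(P[:,1])<.25)
    Q=P[m&(P[:,2]>.212)&(P[:,2]<.228)];rect(Q,n+" rim")
    m=(P[:,0]>.36)&(P[:,0]<.48)&(abs(P[:,1]-.02)<.1)
    Q=P[m&(P[:,2]>.255)&(P[:,2]<.3)]; print("grip",len(Q),Q.min(0) if len(Q) else 0,Q.max(0) if len(Q) else 0,np.median(Q,0))
    for nm,c,z in(("red",(.405,.34),.105),("purple",(.405,-.045),.105),("green",(.517,-.029),.24)):
        Q=P[(np.hypot(P[:,0]-c[0],P[:,1]-c[1])<.05)&(abs(P[:,2]-z)<.008)]
        if len(Q)>5: print(nm,len(Q),(Q.min(0)+Q.max(0))/2,np.ptp(Q,axis=0),Q.mean(0))
    Q=P[(abs(P[:,0]-.43)<.08)&(abs(P[:,1]+.37)<.08)&(P[:,2]>.03)]; print("bottle",Q.min(0),Q.max(0))
im=cv2.resize(b["img"][90:290,120:380],None,fx=3,fy=3,interpolation=cv2.INTER_CUBIC)[:,:,::-1]
cv2.imwrite("pics/topcrop.png",im)
im=cv2.resize(a["img"][100:340,140:340],None,fx=2.5,fy=2.5,interpolation=cv2.INTER_CUBIC)[:,:,::-1]
cv2.imwrite("pics/sidecrop.png",im)
E
```

```text
top shelf 3579 ((768.77978515625, 15.833999633789062), (347.664306640625, 211.081787109375), 89.63912200927734)
top rim 551 ((574.6373291015625, 16.275711059570312), (216.06173706054688, 343.3529968261719), 0.44031083583831787)
grip 157 [ 0.4431 -0.0057  0.2774] [0.4657 0.0419 0.2944] [0.4548 0.0194 0.2883]
red 209 [0.4044 0.3443 0.1045] [0.0489 0.0523 0.0145] [0.4046 0.3433 0.1037]
purple 199 [ 0.4046 -0.0462  0.1047] [0.0494 0.0497 0.0119] [ 0.4058 -0.0469  0.1045]
green 252 [ 0.5189 -0.0281  0.2406] [0.0499 0.0502 0.0129] [ 0.5186 -0.0278  0.2394]
bottle [ 0.35   -0.45    0.0313] [ 0.4654 -0.3191  0.6875]
side shelf 1292 ((765.7369995117188, 20.209518432617188), (345.40924072265625, 214.580322265625), 89.65143585205078)
side rim 504 ((565.0570068359375, 19.320068359375), (236.5883331298828, 347.4924621582031), 0.13754312694072723)
grip 122 [ 0.4391 -0.0055  0.2556] [0.4646 0.0465 0.2948] [0.4476 0.0235 0.2848]
red 182 [0.4044 0.3474 0.103 ] [0.0526 0.0535 0.0117] [0.4014 0.3484 0.103 ]
purple 128 [ 0.4015 -0.0437  0.1046] [0.0508 0.05   0.0147] [ 0.4009 -0.0431  0.1052]
green 45 [ 0.5214 -0.0259  0.2414] [0.0413 0.0475 0.0098] [ 0.527  -0.0282  0.24  ]
bottle [ 0.4037 -0.3678  0.0313] [ 0.4152 -0.3534  0.1139]
```

View pics/topcrop.png

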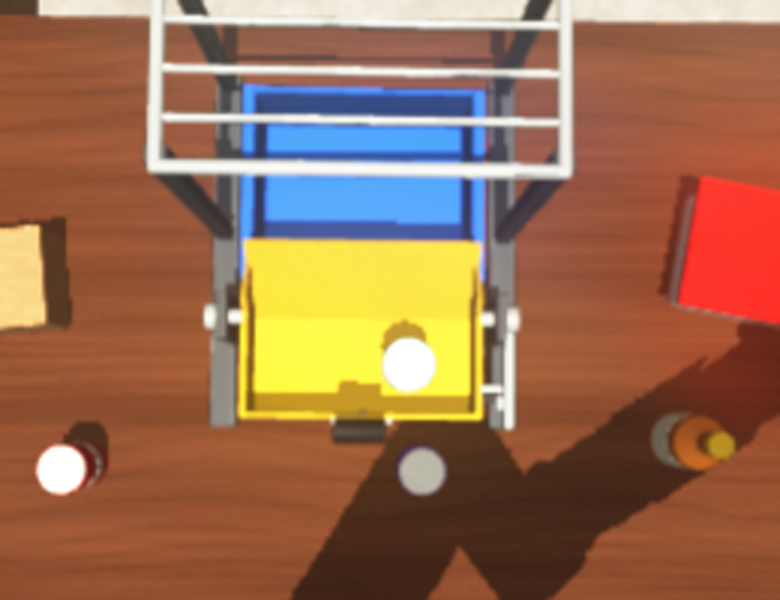

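View pics/sidecrop.png

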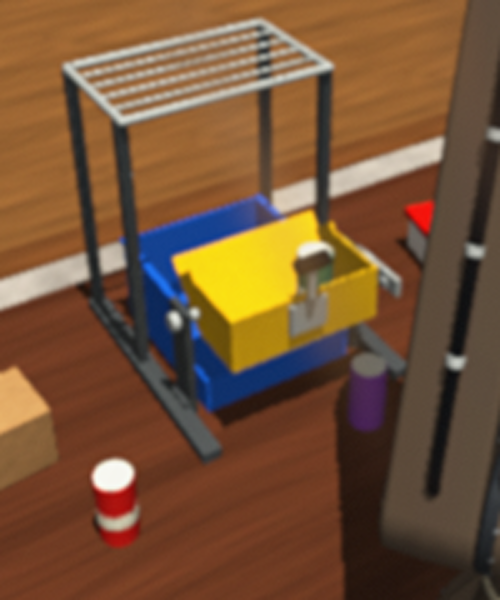

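```bash
cat >> h.py <<'E'
RD=Ro.from_euler('xyz',[180,0,180],degrees=True)
def tgt(tilt,yaw=0): return Ro.from_euler('z',yaw,degrees=True)*RD*Ro.from_euler('y',-tilt,degrees=True)
def cur():
    o=telemetry.get_obs(); return np.array(o["tool_pos"]),Ro.from_euler('xyz',o["orientation"],degrees=True),o
def rows(W):
    "W: list of (x,y,z,tilt,grip)"
    p,R,o=cur(); out=[]
    print("clock %.2f"%o["clock"],p.round(4),np.round(o["orientation"],1),"F",np.round(o["force"],1),"op %.4f"%o["opening"],"q",np.round(o["joint_pos"],0))
    for w in W:
        s=R.inv().apply(np.array(w[:3])-p); v=(R.inv()*tgt(w[3])).as_rotvec(degrees=True)
        out.append(" ".join("%.3f"%a for a in s)+" "+" ".join("%.1f"%a for a in v)+" %g"%w[4])
    print(";\n".join(out))
def lin(a,b,n): return [tuple(np.array(a)+(np.array(b)-np.array(a))*(i+1)/n) for i in range(n)]
E
python3 - <<'E'
from h import *
np.set_printoptions(precision=4,suppress=True)
a=snapshot("side");b=snapshot("top")
for s in(a,b):
    P=deproj(s,np.ones((384,512),bool))
    m=(abs(P[:,2]-.44)<.015)&(abs(P[:,1]-.018)<.14)&(P[:,0]>.64)&(P[:,0]<.69)
    Q=P[m]; f=np.polyfit(Q[:,1]-.018,Q[:,0],1); print("rod",len(Q),f,"yaw",-np.degrees(f[0]))
    for sg in(1,-1):
        m=(abs(P[:,2]-.02)<.01)&(abs(P[:,1]-.018-sg*.165)<.03)&(P[:,0]>.45)&(P[:,0]<.86)
        Q=P[m]; 
        if len(Q)>50:
            f=np.polyfit(Q[:,0]-.568,Q[:,1],1); print("rail",sg,len(Q),f,Q[:,0].min())
rows([(.32,-.55,.30,0,1)]*1+[(.40,-.40,.37,0,1)]*3+[(.47,-.15,.40,0,1)]*4)
E
```

```text
rod 249 [0.0043 0.6658] yaw -0.2450393396568779
rail 1 620 [-0.002   0.1862] 0.45007020764405603
rail -1 166 [ 0.0135 -0.1411] 0.4503107150656182
rod 583 [0.005  0.6686] yaw -0.284681383275054
rail 1 719 [-0.0075  0.1825] 0.4524030722631582
rail -1 519 [-0.0212 -0.1421] 0.45306891792239984
clock 1.70 [ 0.2364 -0.6322  0.2266] [ 180.    -0.  -159.5] F [0.3 0.1 0.3] op 0.0883 q [-53.  21.   1.  -0. -70. -17.]
-0.107 0.048 -0.073 0.0 -0.0 20.5 1;
-0.235 0.160 -0.143 0.0 -0.0 20.5 1;
-0.235 0.160 -0.143 0.0 -0.0 20.5 1;
-0.235 0.160 -0.143 0.0 -0.0 20.5 1;
-0.388 0.370 -0.173 0.0 -0.0 20.5 1;
-0.388 0.370 -0.173 0.0 -0.0 20.5 1;
-0.388 0.370 -0.173 0.0 -0.0 20.5 1;
-0.388 0.370 -0.173 0.0 -0.0 20.5 1
```

Call:
jog_arm --targets "-0.107 0.048 -0.073 0 0 10 1; -0.235 0.160 -0.143 0 0 20 1; -0.235 0.160 -0.143 0 0 20.5 1; -0.235 0.160 -0.143 0 0 20.5 1; -0.388 0.370 -0.173 0 0 20.5 1; -0.388 0.370 -0.173 0 0 20.5 1; -0.388 0.370 -0.173 0 0 20.5 1; -0.388 0.370 -0.173 0 0 20.5 1"

```text
clock: 2.7
tool_pos: [0.4462, -0.2184, 0.3864]
orientation: [-180.0, 0.1, 180.0]
force: [1.6, 0.0, -0.2]
opening: 0.0874
```

```bash
python3 - <<'E'
from h import *
rows([(.47,.1,.40,0,1)]*4+[(.405,.345,.32,0,1)]*4)
E
```

```text
clock 2.70 [ 0.4462 -0.2184  0.3864] [-1.8e+02  1.0e-01  1.8e+02] F [ 1.6  0.  -0.2] op 0.0874 q [ -3.  -0.  -5.   0. -85. -87.]
-0.024 0.318 -0.014 -0.0 0.1 -0.0 1;
-0.024 0.318 -0.014 -0.0 0.1 -0.0 1;
-0.024 0.318 -0.014 -0.0 0.1 -0.0 1;
-0.024 0.318 -0.014 -0.0 0.1 -0.0 1;
0.041 0.563 0.066 -0.0 0.1 -0.0 1;
0.041 0.563 0.066 -0.0 0.1 -0.0 1;
0.041 0.563 0.066 -0.0 0.1 -0.0 1;
0.041 0.563 0.066 -0.0 0.1 -0.0 1
```

Call:
jog_arm --targets "-0.024 0.318 -0.014 0 0 0 1; -0.024 0.318 -0.014 0 0 0 1; -0.024 0.318 -0.014 0 0 0 1; -0.024 0.318 -0.014 0 0 0 1; 0.041 0.563 0.066 0 0 0 1; 0.041 0.563 0.066 0 0 0 1; 0.041 0.563 0.066 0 0 0 1; 0.041 0.563 0.066 0 0 0 1"

```text
clock: 3.7
tool_pos: [0.419, 0.2696, 0.3391]
orientation: [180.0, 0.1, -180.0]
force: [2.7, 0.8, 0.4]
opening: 0.0875
```

```bash
python3 - <<'E'
from h import *
b=snapshot("top");a=snapshot("side")
for s in(a,b):
    P=deproj(s,np.ones((384,512),bool)); Q=P[(np.hypot(P[:,0]-.404,P[:,1]-.345)<.04)&(abs(P[:,2]-.104)<.006)]
    if len(Q)>5: print(len(Q),(Q.min(0)+Q.max(0))/2,np.ptp(Q,axis=0))
rows([(.404,.346,.20,0,1)]*3+[(.404,.346,.074,0,1)]*5)
E
```

```text
173 [0.40433873 0.34709332 0.10369514] [0.05503875 0.051502   0.01059308]
clock 3.80 [0.4181 0.2717 0.3367] [-1.799e+02 -1.000e-01 -1.798e+02] F [ 0.4 -0.7 -0.2] op 0.0874 q [  56.    1.  -10.   -0.  -79. -145.]
0.014 0.075 0.137 -0.1 -0.1 0.2 1;
0.014 0.075 0.137 -0.1 -0.1 0.2 1;
0.014 0.075 0.137 -0.1 -0.1 0.2 1;
0.013 0.075 0.263 -0.1 -0.1 0.2 1;
0.013 0.075 0.263 -0.1 -0.1 0.2 1;
0.013 0.075 0.263 -0.1 -0.1 0.2 1;
0.013 0.075 0.263 -0.1 -0.1 0.2 1;
0.013 0.075 0.263 -0.1 -0.1 0.2 1
```

Call:
jog_arm --targets "0.014 0.074 0.080 0 0 0 1; 0.014 0.074 0.137 0 0 0 1; 0.014 0.074 0.180 0 0 0 1; 0.014 0.074 0.220 0 0 0 1; 0.014 0.074 0.250 0 0 0 1; 0.014 0.074 0.263 0 0 0 1; 0.014 0.074 0.263 0 0 0 1; 0.014 0.074 0.263 0 0 0 0"

```text
clock: 4.8
tool_pos: [0.4041, 0.346, 0.0752]
orientation: [180.0, 0.0, -179.8]
force: [0.1, 0.5, -0.5]
opening: 0.0822
```

```bash
python3 - <<'E'
from h import *
s=snapshot("side");cv2.imwrite("pics/s3.png",cv2.resize(s["img"][200:384,100:300],None,fx=3,fy=3)[:,:,::-1])
rows([(.404,.346,.074,0,-1)]*2)
E
```

```text
clock 4.85 [0.4041 0.346  0.0752] [ 180.     0.  -179.8] F [ 0.   0.1 -0.2] op 0.0787 q [  62.   16.  -28.   -0.  -46. -151.]
0.000 0.000 0.001 0.0 0.0 0.2 -1;
0.000 0.000 0.001 0.0 0.0 0.2 -1
```

View pics/s3.png

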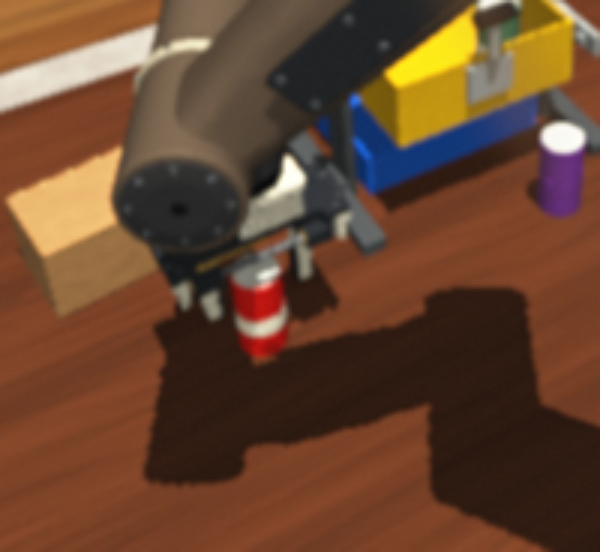

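The red tin (crop 260,310) stands between the open fingers; close on it.

Call:
jog_arm --targets "0 0 0 0 0 0 -1; 0 0 0 0 0 0 -1; 0 0 0 0 0 0 -1; 0 0 0 0 0 0 -1; 0 0 0 0 0 0 -1; 0 0 -0.01 0 0 0 -1; 0 0 -0.06 0 0 0 -1; 0 0 -0.12 0 0 0 -1"

```text
clock: 5.85
tool_pos: [0.4034, 0.3451, 0.1959]
orientation: [-179.9, -0.1, -179.8]
force: [0.4, 2.5, 0.5]
opening: 0.0527
```

```bash
python3 - <<'E'
from h import *
rows([(.42,.32,.30,0,-1)]+[(.45,.28,.36,0,-1)]+[(.50,.18,.36,0,-1)]*2+[(.523,.07,.36,0,-1)]*4)
E
```

```text
clock 5.85 [0.4034 0.3451 0.1959] [-1.799e+02 -1.000e-01 -1.798e+02] F [0.4 2.5 0.5] op 0.0527 q [  62.    8.  -20.   -0.  -62. -151.]
-0.016 -0.025 -0.104 -0.1 -0.1 0.2 -1;
-0.046 -0.066 -0.164 -0.1 -0.1 0.2 -1;
-0.096 -0.166 -0.164 -0.1 -0.1 0.2 -1;
-0.096 -0.166 -0.164 -0.1 -0.1 0.2 -1;
-0.118 -0.276 -0.164 -0.1 -0.1 0.2 -1;
-0.118 -0.276 -0.164 -0.1 -0.1 0.2 -1;
-0.118 -0.276 -0.164 -0.1 -0.1 0.2 -1;
-0.118 -0.276 -0.164 -0.1 -0.1 0.2 -1
```

Call:
jog_arm --targets "-0.016 -0.025 -0.060 0 0 0 -1; -0.046 -0.066 -0.120 0 0 0 -1; -0.070 -0.110 -0.164 0 0 0 -1; -0.096 -0.166 -0.164 0 0 0 -1; -0.110 -0.220 -0.164 0 0 0 -1; -0.120 -0.276 -0.164 0 0 0 -1; -0.120 -0.276 -0.164 0 0 0 -1; -0.120 -0.276 -0.164 0 0 0 -1"

```text
clock: 6.85
tool_pos: [0.5247, 0.0694, 0.3603]
orientation: [-179.9, -0.1, -179.9]
force: [-0.4, 0.7, 0.4]
opening: 0.0525
```

```bash
python3 - <<'E'
from h import *
s=snapshot("side");cv2.imwrite("pics/s4.png",cv2.resize(s["img"][80:280,140:340],None,fx=3,fy=3)[:,:,::-1])
rows([(.523,.07,.29,0,-1),(.523,.07,.23,0,-1),(.523,.07,.213,0,-1)])
E
```

```text
clock 6.90 [0.5246 0.0702 0.3603] [-1.799e+02 -1.000e-01 -1.798e+02] F [ 0.4 -0.1 -0.5] op 0.0526 q [  29.    3.   -4.    0.  -83. -119.]
0.001 -0.000 0.070 -0.1 -0.1 0.2 -1;
0.001 0.000 0.130 -0.1 -0.1 0.2 -1;
0.001 0.000 0.147 -0.1 -0.1 0.2 -1
```

View pics/s4.png

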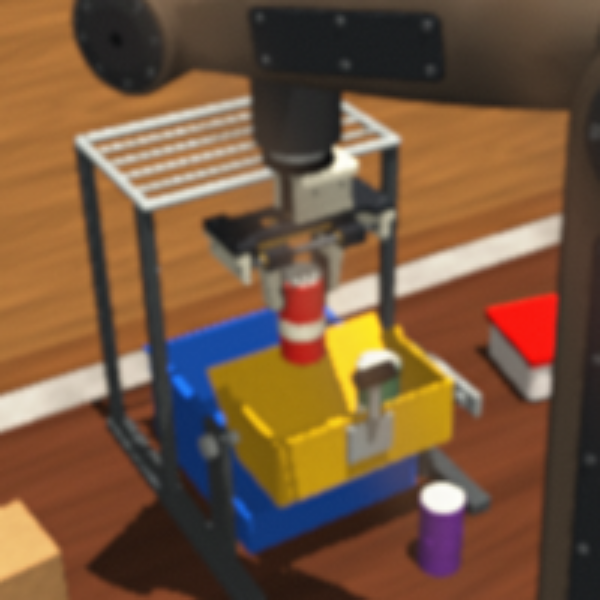

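```bash
python3 - <<'E'
from h import *
for n in("side","top"):
    s=snapshot(n);P=deproj(s,np.ones((384,512),bool))
    Q=P[(P[:,2]>.47)&(P[:,0]<.8)&(P[:,0]>.3)&(abs(P[:,1])<.4)]
    for z0,z1 in((.47,.55),(.55,.6),(.6,.7),(.7,.8),(.8,.95)):
        q=Q[(Q[:,2]>=z0)&(Q[:,2]<z1)]
        if len(q): print(n,z0,len(q),q.min(0).round(3),q.max(0).round(3), q[q[:,0].argmax()].round(3))
E
```

```text
side 0.47 564 [ 0.482 -0.016  0.47 ] [0.552 0.17  0.545] [ 0.552 -0.016  0.47 ]
side 0.55 456 [0.475 0.035 0.551] [0.545 0.122 0.6  ] [0.545 0.114 0.555]
side 0.6 274 [0.377 0.044 0.6  ] [0.549 0.312 0.7  ] [0.549 0.112 0.613]
side 0.7 3540 [0.3   0.028 0.7  ] [0.561 0.322 0.8  ] [0.561 0.094 0.799]
side 0.8 168 [0.3   0.041 0.8  ] [0.557 0.196 0.808] [0.557 0.08  0.801]
top 0.47 174 [ 0.488 -0.024  0.47 ] [0.564 0.047 0.528] [ 0.564 -0.012  0.47 ]
top 0.55 2 [0.502 0.031 0.553] [0.506 0.033 0.557] [0.506 0.031 0.557]
top 0.6 115 [0.474 0.022 0.683] [0.555 0.071 0.7  ] [0.555 0.032 0.692]
top 0.7 17360 [0.3   0.024 0.7  ] [0.574 0.317 0.8  ] [0.574 0.077 0.794]
top 0.8 3097 [0.3   0.031 0.8  ] [0.57  0.198 0.809] [0.57  0.069 0.8  ]
```

Call:
jog_arm --targets "0.001 0 0.05 0 0 0 -1; 0.001 0 0.10 0 0 0 -1; 0.001 0 0.13 0 0 0 -1; 0.001 0 0.142 0 0 0 -1; 0.001 0 0.146 0 0 0 -1; 0.001 0 0.149 0 0 0 -1; 0.001 0 0.149 0 0 0 -1; 0.001 0 0.149 0 0 0 -1"

```text
clock: 8.0
tool_pos: [0.5237, 0.0708, 0.2119]
orientation: [-179.9, -0.0, -179.7]
force: [1.0, -0.3, -0.5]
opening: 0.0525
```

```bash
python3 - <<'E'
from h import *
s=snapshot("side");cv2.imwrite("pics/s5.png",cv2.resize(s["img"][100:300,140:340],None,fx=3,fy=3)[:,:,::-1])
rows([(.523,.07,.21,0,-1),(.523,.07,.21,0,.5)])
E
```

```text
clock 8.05 [0.5236 0.0707 0.2118] [-1.799e+02 -1.000e-01 -1.797e+02] F [-1.1  0.3  0. ] op 0.0523 q [  29.    7.  -19.    0.  -64. -119.]
0.001 -0.001 0.002 -0.1 -0.1 0.3 -1;
0.001 -0.001 0.002 -0.1 -0.1 0.3 0.5
```

View pics/s5.png

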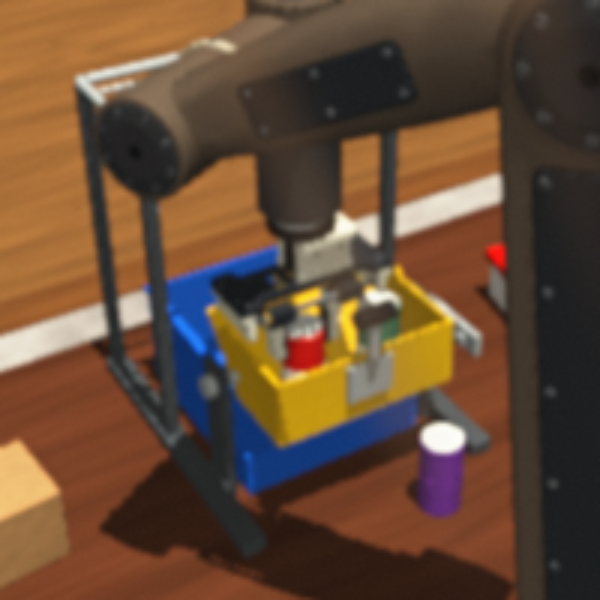

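Call:
jog_arm --targets "0 0 0.002 0 0 0 -1; 0 0 0.003 0 0 0 -1; 0 0 0.003 0 0 0 -1; 0 0 0.003 0 0 0 -1; 0 0 0.003 0 0 0 0.5; 0 0 0.003 0 0 0 0.5; 0 0 0.003 0 0 0 0.5; 0 0 0.003 0 0 0 0.5"

```text
clock: 9.05
tool_pos: [0.5235, 0.0707, 0.2086]
orientation: [-179.9, -0.1, -179.7]
force: [0.3, -0.3, -0.1]
opening: 0.0662
```

```bash
python3 - <<'E'
from h import *
rows([(.523,.07,.23,0,.5),(.523,.07,.30,0,.5),(.523,.07,.37,0,.5)]+[(.5,.06,.39,0,.5)])
E
```

```text
clock 9.05 [0.5235 0.0707 0.2086] [-1.799e+02 -1.000e-01 -1.797e+02] F [ 0.3 -0.3 -0.1] op 0.0662 q [  29.    8.  -19.    0.  -63. -119.]
0.001 -0.001 -0.021 -0.1 -0.1 0.3 0.5;
0.001 -0.001 -0.091 -0.1 -0.1 0.3 0.5;
0.001 -0.001 -0.161 -0.1 -0.1 0.3 0.5;
0.024 -0.011 -0.181 -0.1 -0.1 0.3 0.5
```

Call:
jog_arm --targets "0 0 -0.02 0 0 0 0.5; 0 0 -0.05 0 0 0 0.5; 0 0 -0.10 0 0 0 0.5; 0 0 -0.16 0 0 0 0.7; 0.02 -0.01 -0.18 0 0 0 1; 0.08 -0.04 -0.18 0 -5 0 1; 0.13 -0.05 -0.18 0 -15 0 1; 0.15 -0.05 -0.18 0 -25 0 1"

```text
clock: 10.05
tool_pos: [0.378, 0.0181, 0.3916]
orientation: [-179.2, 20.8, -179.8]
force: [-3.0, 2.2, 2.5]
opening: 0.088
```

```bash
python3 - <<'E'
from h import *
G=np.array([.453,.019,.28])
s=snapshot("top");cv2.imwrite("pics/t6.png",cv2.resize(s["img"][100:300,140:340],None,fx=3,fy=3)[:,:,::-1])
a=snapshot("side");cv2.imwrite("pics/s6.png",cv2.resize(a["img"][100:300,140:340],None,fx=3,fy=3)[:,:,::-1])
t=np.radians(35);d=np.array([np.sin(t),0,-np.cos(t)])
rows([tuple(G+(.019-k)*d)+(35,1) for k in (.1,.06,.03,0)])
E
```

```text
clock 10.15 [0.3743 0.0191 0.3906] [-179.5   20.9 -179.2] F [ 0.9 -0.2 -0.3] op 0.0878 q [  54.  -31.  -35.   18.  -75. -147.]
-0.014 -0.000 0.053 -0.1 -14.1 0.8 1;
-0.024 -0.000 0.092 -0.1 -14.1 0.8 1;
-0.031 -0.000 0.121 -0.1 -14.1 0.8 1;
-0.039 -0.000 0.150 -0.1 -14.1 0.8 1
```

View pics/t6.png

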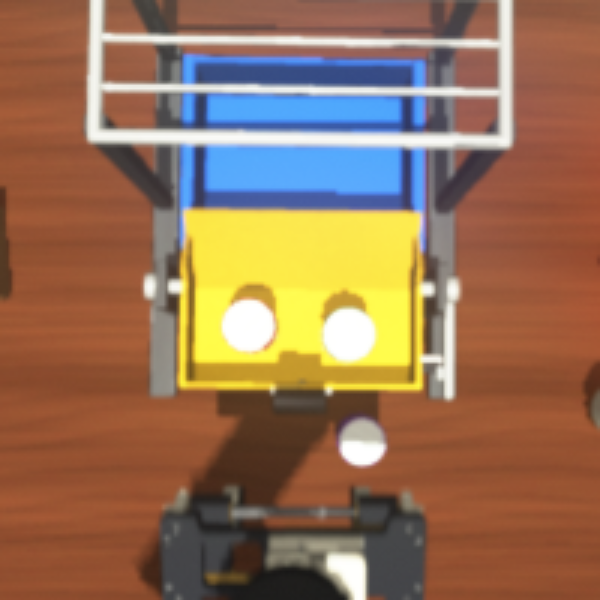

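View pics/s6.png

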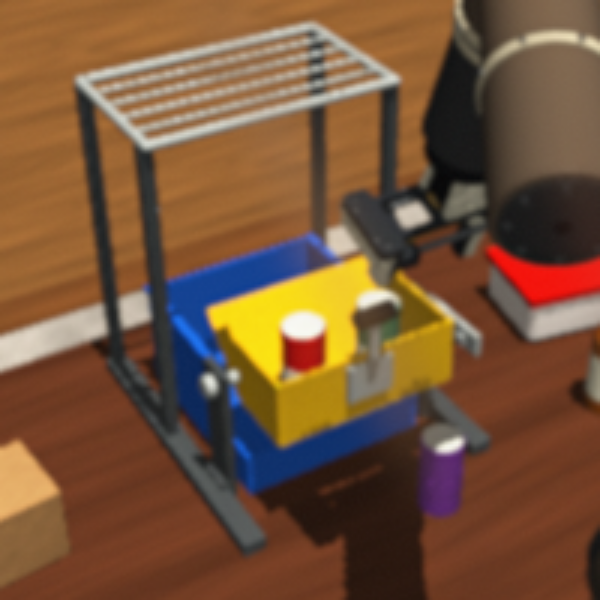

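Call:
jog_arm --targets "-0.006 0 0.02 0 -7 0.8 1; -0.014 0 0.053 0 -14 0.8 1; -0.014 0 0.053 0 -14 0.8 1; -0.018 0 0.070 0 -14 0.8 1; -0.022 0 0.085 0 -14 0.8 1; -0.024 0 0.092 0 -14 0.8 1; -0.024 0 0.092 0 -14 0.8 1; -0.024 0 0.092 0 -14 0.8 1"

```text
clock: 11.15
tool_pos: [0.43, 0.0193, 0.3145]
orientation: [-179.9, 35.0, 179.9]
force: [-0.2, -0.8, 0.9]
opening: 0.0874
```

```bash
python3 - <<'E'
from h import *
G=np.array([.453,.019,.28])
s=snapshot("top");cv2.imwrite("pics/t7.png",cv2.resize(s["img"][150:300,160:310],None,fx=4,fy=4)[:,:,::-1])
a=snapshot("side");cv2.imwrite("pics/s7.png",cv2.resize(a["img"][130:270,220:360],None,fx=4,fy=4)[:,:,::-1])
t=np.radians(35);d=np.array([np.sin(t),0,-np.cos(t)])
rows([tuple(G+(.019-k)*d)+(35,1) for k in (.06,.03,0)])
E
```

```text
clock 11.25 [0.4297 0.0195 0.3141] [-179.9   35.  -180. ] F [ 0.4  0.4 -1.1] op 0.0877 q [  51.  -32.  -56.   37.  -49. -162.]
0.000 -0.000 0.000 -0.1 -0.0 0.0 1;
0.000 -0.000 0.030 -0.1 -0.0 0.0 1;
0.000 -0.000 0.060 -0.1 -0.0 0.0 1
```

View pics/t7.png

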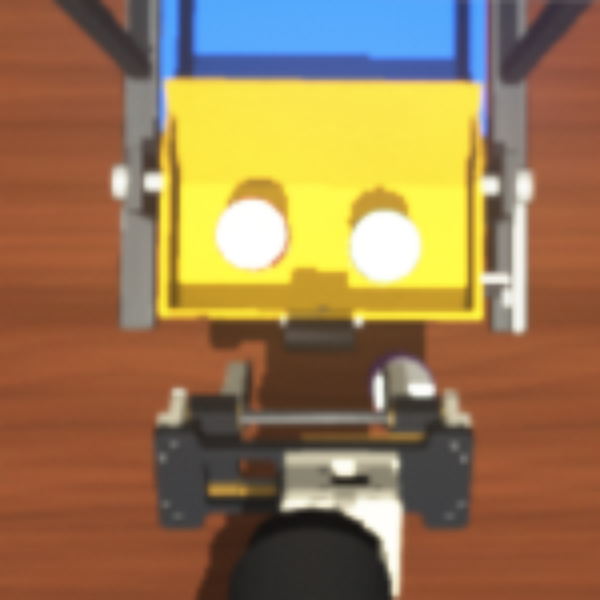

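View pics/s7.png

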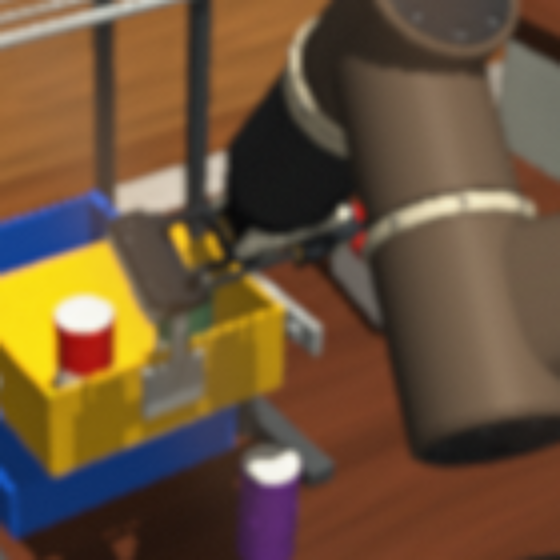

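```bash
python3 - <<'E'
from h import *
G=np.array([.453,.019,.28])
T=20
t=np.radians(T);d=np.array([np.sin(t),0,-np.cos(t)])
rows([tuple(G+(.019-k)*d)+(T,1) for k in (.06,.06,.045,.03,.015,0)])
E
```

```text
clock 11.25 [0.4297 0.0195 0.3141] [-179.9   35.  -180. ] F [ 0.4  0.4 -1.1] op 0.0877 q [  51.  -32.  -56.   37.  -49. -162.]
-0.010 -0.000 0.002 -0.1 15.0 -0.0 1;
-0.010 -0.000 0.002 -0.1 15.0 -0.0 1;
-0.006 -0.000 0.016 -0.1 15.0 -0.0 1;
-0.002 -0.000 0.031 -0.1 15.0 -0.0 1;
0.001 -0.000 0.045 -0.1 15.0 -0.0 1;
0.005 -0.000 0.060 -0.1 15.0 -0.0 1
```

Call:
jog_arm --targets "-0.005 0 0.001 0 8 0 1; -0.010 0 0.002 0 15 0 1; -0.010 0 0.002 0 15 0 1; -0.006 0 0.016 0 15 0 1; -0.002 0 0.031 0 15 0 1; 0.001 0 0.045 0 15 0 1; 0.005 0 0.060 0 15 0 1; 0.005 0 0.060 0 15 0 1"

```text
clock: 12.25
tool_pos: [0.4589, 0.0191, 0.2611]
orientation: [-179.9, 19.9, -180.0]
force: [-0.5, -0.1, 0.6]
opening: 0.0875
```

```bash
python3 - <<'E'
from h import *
G=np.array([.453,.019,.28])
s=snapshot("top");cv2.imwrite("pics/t8.png",cv2.resize(s["img"][150:300,160:310],None,fx=4,fy=4)[:,:,::-1])
a=snapshot("side");cv2.imwrite("pics/s8.png",cv2.resize(a["img"][130:270,220:360],None,fx=4,fy=4)[:,:,::-1])
T=20
t=np.radians(T);d=np.array([np.sin(t),0,-np.cos(t)])
rows([tuple(G+(.019-k)*d)+(T,1) for k in (0,)])
E
```

```text
clock 12.35 [0.4596 0.0195 0.2626] [-180.   20. -180.] F [-0.  -1.  -0.5] op 0.0877 q [  37.  -16.  -42.   16.  -48. -136.]
0.000 -0.001 0.000 -0.0 0.0 0.0 1
```

View pics/t8.png

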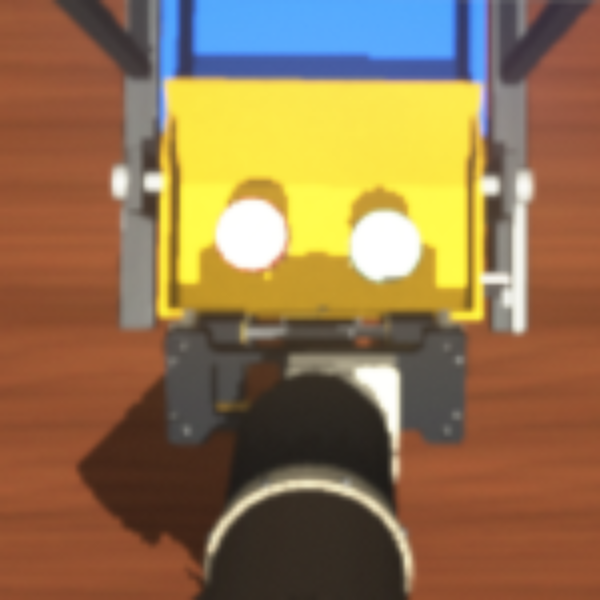

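View pics/s8.png

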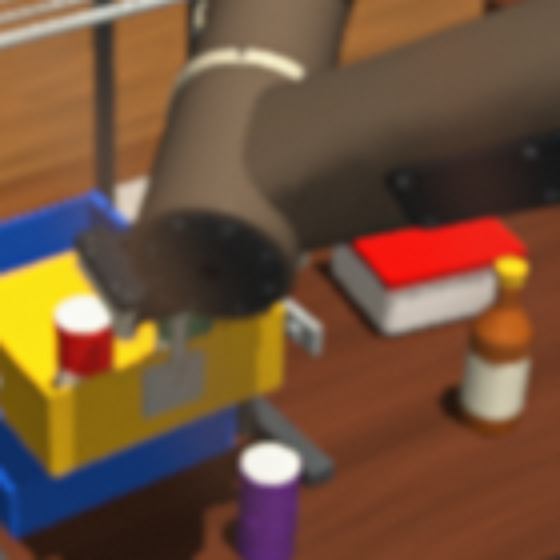

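Hand straddles the grip (top crop ~ (320,330)), no force. Close.

Call:
jog_arm --targets "0 0 0 0 0 0 -1; 0 0 0 0 0 0 -1; 0 0 0 0 0 0 -1; 0 0 0 0 0 0 -1; 0 0 0 0 0 0 -1; 0 0 0 0 0 0 -1; 0 0 0 0 0 0 -1; 0 0 0 0 0 0 -1"

```text
clock: 13.35
tool_pos: [0.4596, 0.018, 0.2626]
orientation: [-179.8, 20.0, -179.9]
force: [5.7, -9.9, 0.9]
opening: 0.05
```

```bash
cat >> h.py <<'E'
HX,HY,HZ=.568,.019,.165
def swing(phis,tilts,g=-1,off=(0,0,0),run=True):
    W=[]
    for ph,T in zip(phis,tilts):
        a=np.radians(45)+ph  # angle of grip measured from -x toward up
        G=np.array([HX-.1626*np.cos(a),HY,HZ+.1626*np.sin(a)])+off
        t=np.radians(T); d=np.array([np.sin(t),0,-np.cos(t)])
        W.append(tuple(G+.019*d)+(T,g))
    rows(W)
E
python3 - <<'E'
from h import *
p,R,o=cur(); G=p-.0188*R.apply([0,0,1]); print("G",G.round(4),"mom",o["moment"].round(2))
ph=np.linspace(0,.30,9)[1:]
swing(ph,20+ph*10)
E
```

```text
G [0.4531 0.0181 0.2803] mom [-2.99 -0.55 -0.75]
clock 13.35 [0.4596 0.018  0.2626] [-179.8   20.  -179.9] F [ 5.7 -9.9  0.9] op 0.0500 q [  37.  -16.  -42.   16.  -48. -136.]
-0.006 0.001 -0.002 -0.2 -0.4 0.0 -1;
-0.011 0.001 -0.004 -0.2 -0.7 0.0 -1;
-0.017 0.001 -0.006 -0.2 -1.1 0.0 -1;
-0.023 0.001 -0.008 -0.2 -1.5 0.1 -1;
-0.029 0.001 -0.010 -0.2 -1.9 0.1 -1;
-0.035 0.001 -0.011 -0.2 -2.2 0.1 -1;
-0.041 0.001 -0.012 -0.2 -2.6 0.1 -1;
-0.047 0.001 -0.013 -0.2 -3.0 0.1 -1
```

Call:
jog_arm --targets "-0.006 -0.001 -0.002 0 0 0 -1; -0.011 -0.001 -0.004 0 -0.7 0 -1; -0.017 -0.001 -0.006 0 -1 0 -1; -0.023 -0.001 -0.008 0 -1.5 0 -1; -0.029 -0.001 -0.010 0 -2 0 -1; -0.035 -0.001 -0.011 0 -2.2 0 -1; -0.041 -0.001 -0.012 0 -2.6 0 -1; -0.047 -0.001 -0.013 0 -3 0 -1"

```text
clock: 14.35
tool_pos: [0.4988, 0.0176, 0.2903]
orientation: [-179.8, 22.9, -180.0]
force: [-7.0, 5.8, 1.0]
opening: 0.05
```

```bash
sed -i 's/HX,HY,HZ=.568,.019/HX,HY,HZ=.568,.0165/' h.py; python3 - <<'E'
from h import *
p,R,o=cur(); G=p-.0188*R.apply([0,0,1]); print("G",G.round(4),"r",np.hypot(G[0]-HX,G[2]-HZ),"phi",np.pi-np.arctan2(G[2]-HZ,G[0]-HX)-np.pi/4,"mom",o["moment"].round(2))
s=snapshot("side");cv2.imwrite("pics/s9.png",cv2.resize(s["img"][100:280,140:340],None,fx=3,fy=3)[:,:,::-1])
ph=np.linspace(.3,.7,9)[1:]
swing(ph,np.linspace(23,30,9)[1:])
E
```

```text
G [0.4915 0.0176 0.3076] r 0.16183642677139043 phi 0.2929316533991768 mom [2.   3.7  0.77]
clock 14.40 [0.4992 0.0176 0.2905] [-179.8   22.9 -180. ] F [-5.6  6.3  1.9] op 0.0501 q [  34.  -14.  -39.   18.  -47. -134.]
-0.009 -0.001 -0.001 -0.2 -0.9 0.0 -1;
-0.017 -0.001 -0.001 -0.2 -1.8 0.0 -1;
-0.026 -0.001 -0.001 -0.2 -2.7 0.0 -1;
-0.034 -0.001 -0.000 -0.2 -3.6 0.0 -1;
-0.043 -0.001 0.001 -0.2 -4.4 0.0 -1;
-0.051 -0.001 0.002 -0.2 -5.3 0.0 -1;
-0.059 -0.001 0.004 -0.2 -6.2 0.0 -1;
-0.067 -0.001 0.007 -0.2 -7.1 0.0 -1
```

View pics/s9.png

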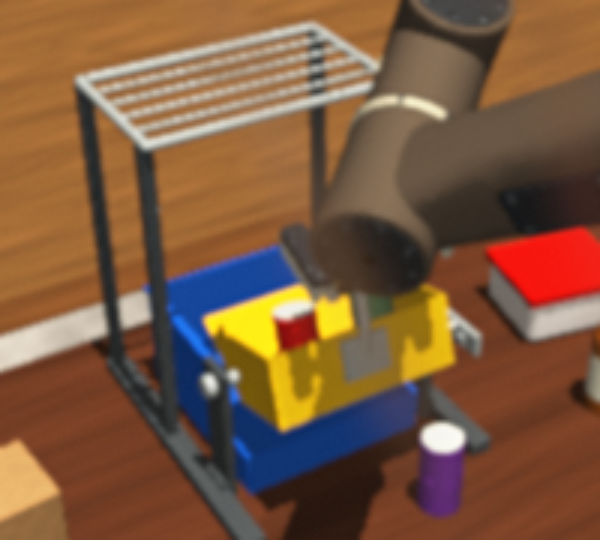

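The skip has passed its catch with the tins still in; go on.

Call:
jog_arm --targets "-0.009 0 -0.001 0 -1 0 -1; -0.017 0 -0.001 0 -2 0 -1; -0.026 0 -0.001 0 -3 0 -1; -0.034 0 0 0 -4 0 -1; -0.043 0 0.001 0 -4.5 0 -1; -0.051 0 0.002 0 -5.5 0 -1; -0.059 0 0.004 0 -6 0 -1; -0.067 0 0.007 0 -7 0 -1"

```text
clock: 15.4
tool_pos: [0.5643, 0.0173, 0.311]
orientation: [-179.8, 30.0, -180.0]
force: [-4.3, -4.9, 7.2]
opening: 0.0496
```

```bash
sed -i 's/HX,HY,HZ=.568,.0165/HX,HY,HZ=.568,.0175/' h.py; cat >> h.py <<'E'
def gp():
    p,R,o=cur(); G=p-.0188*R.apply([0,0,1]); print("G",G.round(4),"r %.4f"%np.hypot(G[0]-HX,G[2]-HZ),"phi %.3f"%(np.pi-np.arctan2(G[2]-HZ,G[0]-HX)-np.pi/4),"mom",o["moment"].round(2))
E
python3 - <<'E'
from h import *
gp()
swing(np.linspace(.7,1.15,9)[1:],np.linspace(30,35,9)[1:])
E
```

```text
G [0.5549 0.0173 0.3272] r 0.1628 phi 0.705 mom [-1.34  2.13 -0.87]
clock 15.40 [0.5643 0.0173 0.311 ] [-179.8   30.  -180. ] F [-4.3 -4.9  7.2] op 0.0496 q [  30.  -11.  -39.   25.  -38. -137.]
-0.008 0.000 0.004 -0.2 -0.6 0.0 -1;
-0.016 0.000 0.009 -0.2 -1.2 0.0 -1;
-0.024 0.000 0.014 -0.2 -1.8 0.0 -1;
-0.031 0.000 0.019 -0.2 -2.5 0.0 -1;
-0.038 0.000 0.025 -0.2 -3.1 0.0 -1;
-0.045 0.000 0.031 -0.2 -3.7 0.0 -1;
-0.052 0.000 0.038 -0.2 -4.3 0.0 -1;
-0.058 0.000 0.045 -0.2 -5.0 0.0 -1
```

Call:
jog_arm --targets "-0.008 0 0.004 0 -0.6 0 -1; -0.016 0 0.009 0 -1.2 0 -1; -0.024 0 0.014 0 -1.8 0 -1; -0.031 0 0.019 0 -2.5 0 -1; -0.038 0 0.025 0 -3 0 -1; -0.045 0 0.031 0 -3.7 0 -1; -0.052 0 0.038 0 -4.3 0 -1; -0.058 0 0.045 0 -5 0 -1"

```text
clock: 16.4
tool_pos: [0.6389, 0.0168, 0.3031]
orientation: [-179.8, 35.2, -180.0]
force: [1.0, -8.7, 8.7]
opening: 0.0496
```

```bash
python3 - <<'E'
from h import *
gp()
s=snapshot("side");cv2.imwrite("pics/s10.png",cv2.resize(s["img"][80:280,140:340],None,fx=3,fy=3)[:,:,::-1])
swing(np.linspace(1.15,1.55,9)[1:],[35]*8)
E
```

```text
G [0.628  0.0169 0.3184] r 0.1647 phi 1.158 mom [-2.58  0.11 -1.87]
clock 16.45 [0.6395 0.0168 0.3028] [-179.7   35.3 -179.9] F [ 3.1 -5.1  8.6] op 0.0496 q [  24.   -4.  -41.   35.  -25. -143.]
-0.001 0.001 0.007 -0.2 0.3 0.1 -1;
-0.005 0.001 0.014 -0.2 0.3 0.1 -1;
-0.009 0.001 0.021 -0.2 0.3 0.1 -1;
-0.012 0.001 0.028 -0.2 0.3 0.1 -1;
-0.015 0.001 0.036 -0.2 0.3 0.1 -1;
-0.018 0.001 0.044 -0.2 0.3 0.1 -1;
-0.020 0.001 0.051 -0.2 0.3 0.1 -1;
-0.022 0.001 0.059 -0.2 0.3 0.1 -1
```

View pics/s10.png

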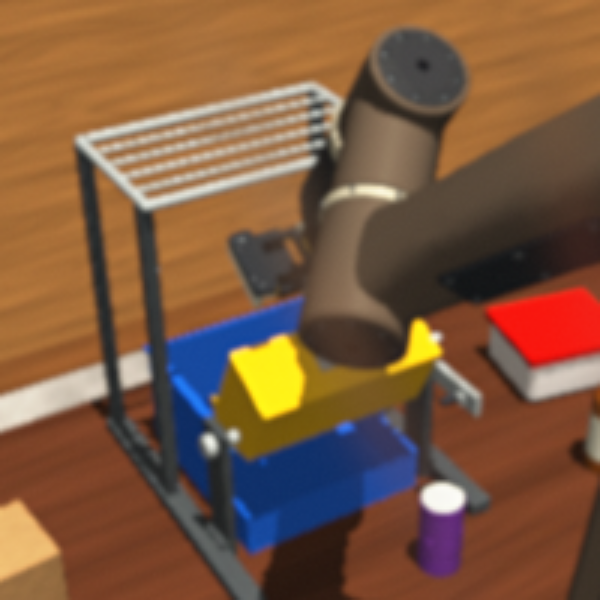

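Call:
jog_arm --targets "-0.002 -0.001 0.007 0 0 0 -1; -0.006 -0.001 0.014 0 0 0 -1; -0.009 -0.001 0.021 0 0 0 -1; -0.012 -0.001 0.028 0 0 0 -1; -0.012 -0.001 0.028 0 0 0 -1; -0.015 -0.001 0.036 0 0 0 -1; -0.018 -0.001 0.044 0 0 0 -1; -0.018 -0.001 0.044 0 0 0 -1"

```text
clock: 17.45
tool_pos: [0.6824, 0.0165, 0.2796]
orientation: [-179.8, 35.5, -179.9]
force: [5.6, -3.2, 6.7]
opening: 0.0495
```

```bash
sed -i 's/HX,HY,HZ=.568,.0175/HX,HY,HZ=.569,.0165/' h.py;python3 - <<'E'
from h import *
gp()
s=snapshot("top");cv2.imwrite("pics/t11.png",cv2.resize(s["img"][100:300,140:340],None,fx=3,fy=3)[:,:,::-1])
swing(np.linspace(1.45,1.76,9)[1:],[35]*8)
E
```

```text
G [0.6715 0.0165 0.2949] r 0.1654 phi 1.453 mom [-0.74 -0.79 -0.54]
clock 17.50 [0.6822 0.0165 0.2796] [-179.8   35.5 -179.9] F [ 6.2 -2.   6.4] op 0.0497 q [  21.    1.  -40.   39.  -19. -145.]
0.001 0.000 0.007 -0.1 0.5 0.1 -1;
-0.000 0.000 0.013 -0.1 0.5 0.1 -1;
-0.001 0.000 0.019 -0.1 0.5 0.1 -1;
-0.002 0.000 0.025 -0.1 0.5 0.1 -1;
-0.003 0.000 0.032 -0.1 0.5 0.1 -1;
-0.003 0.000 0.038 -0.1 0.5 0.1 -1;
-0.004 0.000 0.044 -0.1 0.5 0.1 -1;
-0.004 0.000 0.050 -0.1 0.5 0.1 -1
```

View pics/t11.png

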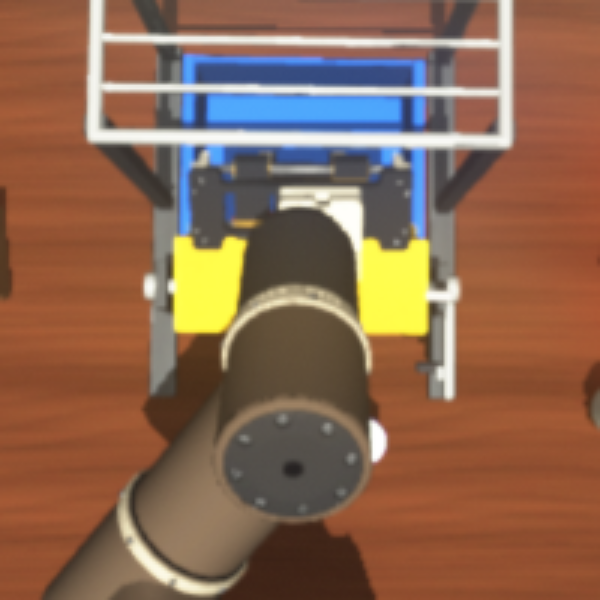

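Call:
jog_arm --targets "0 0 0.007 0 0 0 -1; -0.001 0 0.013 0 0 0 -1; -0.002 0 0.019 0 0 0 -1; -0.003 0 0.025 0 0 0 -1; -0.004 0 0.032 0 0 0 -1; -0.005 0 0.038 0 0 0 -1; -0.005 0 0.044 0 0 0 -1; -0.005 0 0.047 0 0 0 -1"

```text
clock: 18.5
tool_pos: [0.7158, 0.0163, 0.2458]
orientation: [-179.9, 35.7, -180.0]
force: [7.1, -4.2, 5.8]
opening: 0.05
```

```bash
python3 - <<'E'
from h import *
gp()
s=snapshot("top");cv2.imwrite("pics/t12.png",cv2.resize(s["img"][100:300,140:340],None,fx=3,fy=3)[:,:,::-1])
s=snapshot("side");cv2.imwrite("pics/s12.png",cv2.resize(s["img"][100:300,140:340],None,fx=3,fy=3)[:,:,::-1])
swing(np.linspace(1.72,1.76,9)[1:],[35]*8)
E
```

```text
G [0.7048 0.0163 0.2611] r 0.1664 phi 1.741 mom [-1.33 -0.85 -1.03]
clock 18.60 [0.7158 0.0162 0.2458] [-179.9   35.7 -180. ] F [ 7.2 -4.   3.8] op 0.0497 q [  16.    6.  -43.   52.  -12. -155.]
0.004 0.000 -0.002 -0.1 0.7 0.0 -1;
0.004 0.000 -0.002 -0.1 0.7 0.0 -1;
0.004 0.000 -0.001 -0.1 0.7 0.0 -1;
0.004 0.000 0.000 -0.1 0.7 0.0 -1;
0.004 0.000 0.001 -0.1 0.7 0.0 -1;
0.004 0.000 0.002 -0.1 0.7 0.0 -1;
0.004 0.000 0.002 -0.1 0.7 0.0 -1;
0.004 0.000 0.003 -0.1 0.7 0.0 -1
```

View pics/t12.png

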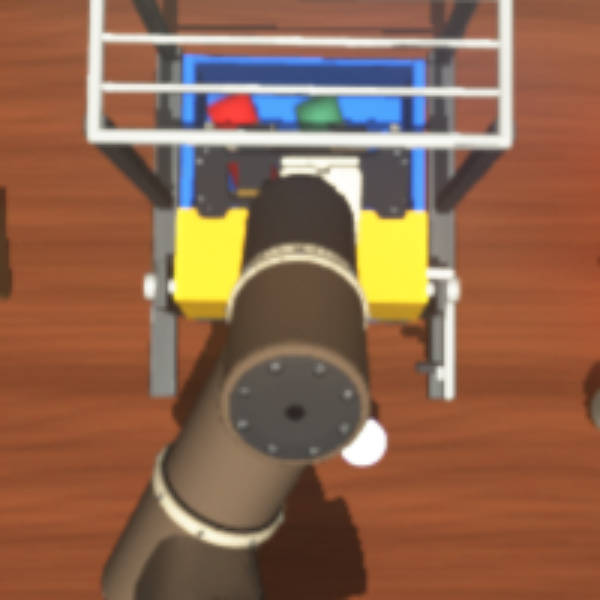

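View pics/s12.png

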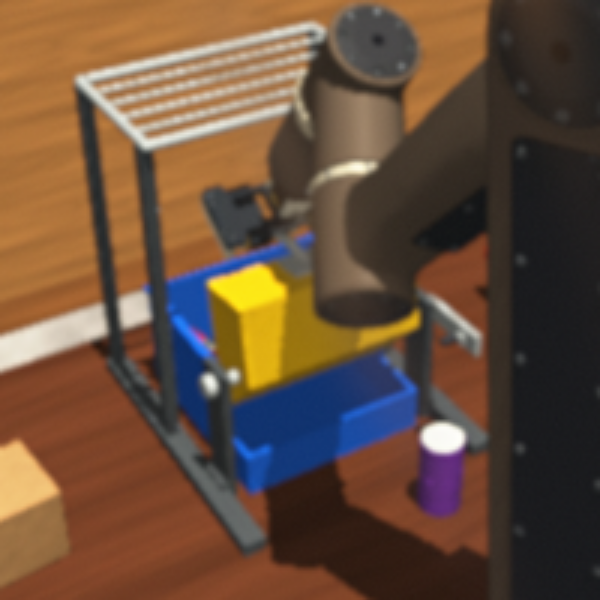

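```bash
python3 - <<'E'
from h import *
for n in("top","side"):
    s=snapshot(n);im=s["img"].astype(int)
    for nm,m in(("red",(im[...,0]>im[...,1]+70)&(im[...,0]>im[...,2]+60)),("green",(im[...,1]>im[...,0]+25)&(im[...,1]>im[...,2]+10))):
        P=deproj(s,m); k=(abs(P[:,1]-.018)<.13)&(P[:,0]>.5)&(P[:,0]<.9)&(P[:,2]<.25);P=P[k]
        if len(P): print(n,nm,len(P),np.percentile(P,[5,50,95],axis=0).round(3).tolist())
E
```

```text
top red 159 [[0.701, 0.083, 0.048], [0.78, 0.103, 0.071], [0.797, 0.132, 0.078]]
top green 101 [[0.771, -0.0, 0.043], [0.786, 0.021, 0.055], [0.799, 0.038, 0.06]]Traceback (most recent call last):
  File "<stdin>", line 5, in <module>
  File "h.py", line 14, in deproj
    m=slopes(s,np.c_[u,v]); P=np.c_[m*z[:,None],z]
  File "h.py", line 6, in slopes
    return cv2.undistortPoints(np.array(uv,float).reshape(-1,1,2),K,d).reshape(-1,2)
           ~~~~~~~~~~~~~~~~~~~^^^^^^^^^^^^^^^^^^^^^^^^^^^^^^^^^^^^^^^^
cv2.error: OpenCV(4.12.0) /io/opencv/modules/calib3d/src/undistort.dispatch.cpp:347: error: (-215:Assertion failed) CV_IS_MAT(_src) && CV_IS_MAT(_dst) && (_src->rows == 1 || _src->cols == 1) && (_dst->rows == 1 || _dst->cols == 1) && _src->cols + _src->rows - 1 == _dst->rows + _dst->cols - 1 && (CV_MAT_TYPE(_src->type) == CV_32FC2 || CV_MAT_TYPE(_src->type) == CV_64FC2) && (CV_MAT_TYPE(_dst->type) == CV_32FC2 || CV_MAT_TYPE(_dst->type) == CV_64FC2) in function 'cvUndistortPointsInternal'
```

Call:
jog_arm --targets "0.002 0 0 0 0 0 -1; 0.002 0 0 0 0 0 -1; 0.002 0 0 0 0 0 -1; 0.002 0 0 0 0 0 -1; 0.002 0 0 0 0 0 -1; 0.002 0 0 0 0 0 -1; 0.002 0 0 0 0 0 -1; 0.002 0 0 0 0 0 -1"

```text
clock: 19.7
tool_pos: [0.7158, 0.0163, 0.2459]
orientation: [-179.9, 35.8, -180.0]
force: [6.5, -3.9, 4.1]
opening: 0.0498
```

```bash
python3 - <<'E'
from h import *
gp()
for n in("top",):
    s=snapshot(n);im=s["img"].astype(int)
    cv2.imwrite("pics/t13.png",cv2.resize(s["img"][110:210,190:290],None,fx=6,fy=6)[:,:,::-1])
    for nm,m in(("red",(im[...,0]>im[...,1]+70)&(im[...,0]>im[...,2]+60)),("green",(im[...,1]>im[...,0]+25)&(im[...,1]>im[...,2]+10))):
        P=deproj(s,m); k=(abs(P[:,1]-.018)<.13)&(P[:,0]>.5)&(P[:,0]<.9)&(P[:,2]<.25);P=P[k]
        if len(P): print(n,nm,len(P),np.percentile(P,[5,50,95],axis=0).round(3).tolist())
swing(np.linspace(1.70,1.3,9)[1:],[35]*8)
E
```

```text
G [0.7048 0.0163 0.2612] r 0.1664 phi 1.740 mom [-1.2  -0.22 -0.87]
top red 167 [[0.517, 0.084, 0.001], [0.78, 0.104, 0.068], [0.797, 0.142, 0.076]]
top green 93 [[0.771, 0.031, 0.047], [0.781, 0.045, 0.055], [0.797, 0.068, 0.06]]
clock 19.75 [0.7158 0.0163 0.246 ] [-179.9   35.8 -180. ] F [ 5.9 -4.3  3.6] op 0.0497 q [  15.    6.  -43.   54.  -11. -156.]
0.005 0.000 -0.014 -0.1 0.8 0.0 -1;
0.005 0.000 -0.023 -0.1 0.8 0.0 -1;
0.007 0.000 -0.031 -0.1 0.8 0.0 -1;
0.008 0.000 -0.039 -0.1 0.8 0.0 -1;
0.010 0.000 -0.046 -0.1 0.8 0.0 -1;
0.013 0.000 -0.054 -0.1 0.8 0.0 -1;
0.016 0.000 -0.062 -0.1 0.8 0.0 -1;
0.019 0.000 -0.069 -0.1 0.8 0.0 -1
```

View pics/t13.png

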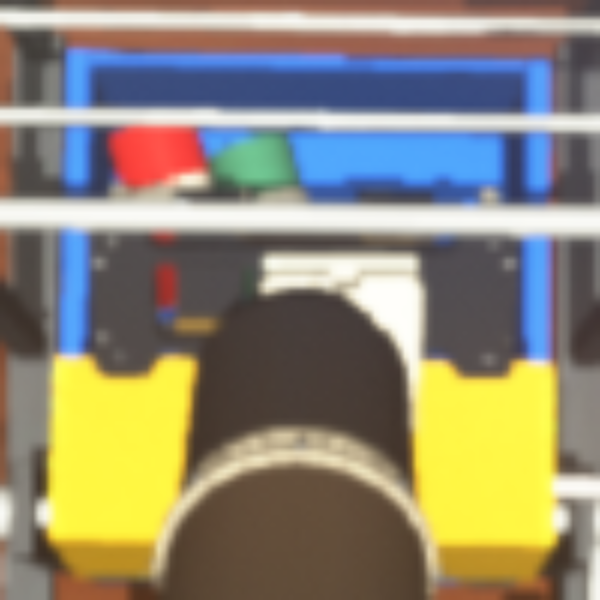

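```bash
python3 - <<'E'
from h import *
from scipy.optimize import least_squares
G=np.array([(0.4531,.2803),(.4915,.3076),(.5549,.3272),(.628,.3184),(.6715,.2949),(.7048,.2611)])
for fr in(.1626,None):
    f=lambda v:np.hypot(G[:,0]-v[0],G[:,1]-v[1])-(fr or v[2])
    r=least_squares(f,[.568,.165,.163]);print(r.x,(f(r.x)*1000).round(1))
E
```

```text
[0.57136802 0.1664715  0.163     ] [ 1.5 -0.4 -1.  -0.5  0.3  1. ]
[0.57092583 0.1601889  0.16790518] [ 0.3 -0.5 -0.1  0.3  0.2 -0.3]
```

```bash
cat >> h.py <<'E'
def swing2(phis,tilts,g=-1,y=.0168):
    "fitted circle, phi_fit: 0..1.70"
    W=[]
    for ph,T in zip(phis,tilts):
        a=np.radians(45.5)+ph
        G=np.array([.5709-.1679*np.cos(a),y,.1602+.1679*np.sin(a)])
        t=np.radians(T); d=np.array([np.sin(t),0,-np.cos(t)])
        W.append(tuple(G+.0188*d)+(T,g))
    rows(W)
def g2():
    p,R,o=cur(); G=p-.0188*R.apply([0,0,1]); print("phi2 %.3f r2 %.4f"%(np.pi-np.arctan2(G[2]-.1602,G[0]-.5709)-np.radians(45.5),np.hypot(G[2]-.1602,G[0]-.5709)))
E
python3 - <<'E'
from h import *
g2()
swing2(np.linspace(1.70,1.28,9)[1:],[35]*8)
E
```

```text
phi2 1.701 r2 0.1677
clock 19.75 [0.7158 0.0163 0.246 ] [-179.9   35.8 -180. ] F [ 5.9 -4.3  3.6] op 0.0497 q [  15.    6.  -43.   54.  -11. -156.]
0.001 0.001 -0.009 -0.1 0.8 0.0 -1;
0.001 0.001 -0.018 -0.1 0.8 0.0 -1;
0.003 0.001 -0.027 -0.1 0.8 0.0 -1;
0.005 0.000 -0.035 -0.1 0.8 0.0 -1;
0.007 0.000 -0.044 -0.1 0.8 0.0 -1;
0.010 0.000 -0.052 -0.1 0.8 0.0 -1;
0.013 0.000 -0.060 -0.1 0.8 0.0 -1;
0.016 0.000 -0.068 -0.1 0.8 0.0 -1
```

Call:
jog_arm --targets "0.001 0 -0.009 0 0.5 0 -1; 0.001 0 -0.018 0 0.8 0 -1; 0.003 0 -0.027 0 0.8 0 -1; 0.005 0 -0.035 0 0.8 0 -1; 0.007 0 -0.044 0 0.8 0 -1; 0.010 0 -0.052 0 0.8 0 -1; 0.013 0 -0.060 0 0.8 0 -1; 0.016 0 -0.068 0 0.8 0 -1"

```text
clock: 20.75
tool_pos: [0.662, 0.0165, 0.291]
orientation: [-179.9, 34.9, -180.0]
force: [-0.5, 5.7, -8.2]
opening: 0.0498
```

```bash
python3 - <<'E'
from h import *
g2()
s=snapshot("top");cv2.imwrite("pics/t14.png",cv2.resize(s["img"][100:250,165:315],None,fx=4,fy=4)[:,:,::-1])
swing2(np.linspace(1.28,.86,9)[1:],np.linspace(35,32,9)[1:])
E
```

```text
phi2 1.279 r2 0.1668
clock 20.80 [0.6614 0.0165 0.2914] [-179.9   35.  -180. ] F [-2.4  4.8 -8.1] op 0.0498 q [  23.   -2.  -40.   35.  -23. -142.]
0.003 0.000 -0.007 -0.1 0.3 0.0 -1;
0.007 0.000 -0.015 -0.1 0.7 0.0 -1;
0.013 0.000 -0.022 -0.1 1.1 0.0 -1;
0.018 0.000 -0.029 -0.1 1.5 0.0 -1;
0.024 0.000 -0.036 -0.1 1.8 0.0 -1;
0.030 0.000 -0.043 -0.1 2.2 0.0 -1;
0.036 0.000 -0.049 -0.1 2.6 0.0 -1;
0.043 0.000 -0.055 -0.1 3.0 0.0 -1
```

View pics/t14.png

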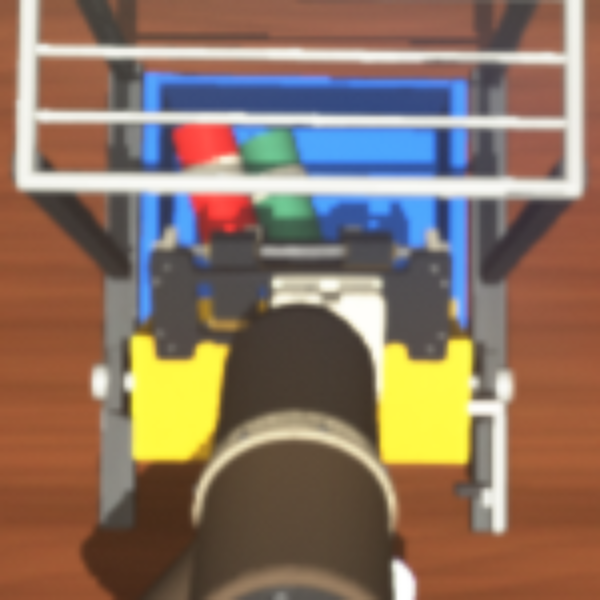

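Both tins lie in the bin (red (210,180), green (280,190)). The skip is held; continue back.

Call:
jog_arm --targets "0.003 0 -0.007 0 0.3 0 -1; 0.007 0 -0.015 0 0.7 0 -1; 0.013 0 -0.022 0 1 0 -1; 0.018 0 -0.029 0 1.5 0 -1; 0.024 0 -0.036 0 1.8 0 -1; 0.030 0 -0.043 0 2.2 0 -1; 0.036 0 -0.049 0 2.6 0 -1; 0.043 0 -0.055 0 3 0 -1"

```text
clock: 21.8
tool_pos: [0.5937, 0.017, 0.3113]
orientation: [-180.0, 31.9, 180.0]
force: [1.6, 7.3, -11.5]
opening: 0.0498
```

```bash
python3 - <<'E'
from h import *
g2()
swing2(np.linspace(.86,.52,9)[1:],np.linspace(32,26,9)[1:])
E
```

```text
phi2 0.854 r2 0.1675
clock 21.80 [0.5937 0.017  0.3113] [-180.    31.9  180. ] F [  1.6   7.3 -11.5] op 0.0498 q [  28.   -8.  -39.   27.  -34. -137.]
0.005 -0.000 -0.004 -0.0 0.6 -0.0 -1;
0.011 -0.000 -0.008 -0.0 1.4 -0.0 -1;
0.018 -0.000 -0.011 -0.0 2.1 -0.0 -1;
0.024 -0.000 -0.015 -0.0 2.9 -0.0 -1;
0.031 -0.000 -0.018 -0.0 3.6 -0.0 -1;
0.038 -0.000 -0.021 -0.0 4.4 -0.0 -1;
0.044 -0.000 -0.023 -0.0 5.1 -0.0 -1;
0.052 -0.000 -0.025 -0.0 5.9 -0.0 -1
```

Call:
jog_arm --targets "0.005 0.001 -0.003 0 0.6 0 -1; 0.011 0.001 -0.006 0 1.4 0 -1; 0.018 0.001 -0.009 0 2 0 -1; 0.024 0.001 -0.013 0 3 0 -1; 0.031 0.001 -0.016 0 3.6 0 -1; 0.038 0.001 -0.019 0 4.4 0 -1; 0.044 0.001 -0.021 0 5 0 -1; 0.052 0.001 -0.023 0 6 0 -1"

```text
clock: 22.8
tool_pos: [0.5375, 0.0175, 0.3049]
orientation: [-180.0, 25.9, 180.0]
force: [0.5, -6.0, 2.2]
opening: 0.0495
```

```bash
python3 - <<'E'
from h import *
g2();gp()
swing2(np.linspace(.52,.28,9)[1:],np.linspace(26,22,9)[1:],y=.0175)
E
```

```text
phi2 0.525 r2 0.1668
G [0.5293 0.0176 0.3218] r 0.1617 phi 0.537 mom [-2.2   0.81 -1.14]
clock 22.80 [0.5375 0.0175 0.3049] [-180.    25.9  180. ] F [ 0.5 -6.   2.2] op 0.0495 q [  32.  -11.  -37.   20.  -43. -134.]
0.006 -0.000 -0.002 -0.0 0.4 -0.0 -1;
0.011 -0.000 -0.003 -0.0 0.9 -0.0 -1;
0.016 -0.000 -0.003 -0.0 1.4 -0.0 -1;
0.021 -0.000 -0.004 -0.0 1.9 -0.0 -1;
0.026 -0.000 -0.004 -0.0 2.4 -0.0 -1;
0.032 -0.000 -0.004 -0.0 2.9 -0.0 -1;
0.037 -0.000 -0.004 -0.0 3.4 -0.0 -1;
0.042 -0.000 -0.004 -0.0 3.9 -0.0 -1
```

```bash
python3 - <<'E'
from h import *
g2();gp()
swing2(np.linspace(.52,.28,9)[1:],np.linspace(26,22,9)[1:],y=.0172)
E
```

```text
phi2 0.525 r2 0.1668
G [0.5293 0.0176 0.3218] r 0.1617 phi 0.537 mom [-2.2   0.81 -1.14]
clock 22.80 [0.5375 0.0175 0.3049] [-180.    25.9  180. ] F [ 0.5 -6.   2.2] op 0.0495 q [  32.  -11.  -37.   20.  -43. -134.]
0.006 -0.000 -0.002 -0.0 0.4 -0.0 -1;
0.011 -0.000 -0.003 -0.0 0.9 -0.0 -1;
0.016 -0.000 -0.003 -0.0 1.4 -0.0 -1;
0.021 -0.000 -0.004 -0.0 1.9 -0.0 -1;
0.026 -0.000 -0.004 -0.0 2.4 -0.0 -1;
0.032 -0.000 -0.004 -0.0 2.9 -0.0 -1;
0.037 -0.000 -0.004 -0.0 3.4 -0.0 -1;
0.042 -0.000 -0.004 -0.0 3.9 -0.0 -1
```

The state is unchanged (clock 22.80 s, skip still held at about 0.53 rad); continue easing it back.

Call:
jog_arm --targets "0.006 0 -0.001 0 0.4 0 -1; 0.011 0 -0.002 0 1 0 -1; 0.016 0 -0.003 0 1.4 0 -1; 0.021 0 -0.003 0 2 0 -1; 0.026 0 -0.004 0 2.4 0 -1; 0.032 0 -0.004 0 3 0 -1; 0.037 0 -0.004 0 3.4 0 -1; 0.042 0 -0.004 0 4 0 -1"

```text
clock: 23.8
tool_pos: [0.4977, 0.0177, 0.2897]
orientation: [-180.0, 21.9, 180.0]
force: [5.6, -0.2, -12.8]
opening: 0.0495
```

```bash
python3 - <<'E'
from h import *
g2();gp()
swing2(np.linspace(.28,.12,9)[1:],np.linspace(22,20,9)[1:],y=.0175)
E
```

```text
phi2 0.277 r2 0.1674
G [0.4906 0.0177 0.3071] r 0.1623 phi 0.282 mom [-0.07  0.49 -0.17]
clock 23.80 [0.4977 0.0177 0.2897] [-180.    21.9  180. ] F [  5.6  -0.2 -12.8] op 0.0495 q [  34.  -13.  -38.   16.  -48. -133.]
0.003 -0.000 -0.000 -0.0 0.1 -0.0 -1;
0.006 -0.000 0.000 -0.0 0.4 -0.0 -1;
0.010 -0.000 0.001 -0.0 0.6 -0.0 -1;
0.013 -0.000 0.002 -0.0 0.9 -0.0 -1;
0.016 -0.000 0.002 -0.0 1.1 -0.0 -1;
0.020 -0.000 0.003 -0.0 1.4 -0.0 -1;
0.023 -0.000 0.004 -0.0 1.6 -0.0 -1;
0.026 -0.000 0.005 -0.0 1.9 -0.0 -1
```

Call:
jog_arm --targets "0.003 0 0.001 0 0 0 -1; 0.006 0 0.002 0 0.4 0 -1; 0.010 0 0.003 0 0.6 0 -1; 0.013 0 0.004 0 1 0 -1; 0.016 0 0.004 0 1.2 0 -1; 0.020 0 0.005 0 1.5 0 -1; 0.023 0 0.006 0 1.7 0 -1; 0.026 0 0.007 0 2 0 -1"

```text
clock: 24.8
tool_pos: [0.477, 0.0179, 0.2756]
orientation: [180.0, 20.1, -180.0]
force: [-6.0, -2.0, 11.7]
opening: 0.0497
```

```bash
python3 - <<'E'
from h import *
g2();gp()
swing2(np.linspace(.12,0,9)[1:],[20]*8,y=.0175)
E
```

```text
phi2 0.131 r2 0.1667
G [0.4705 0.0179 0.2933] r 0.1617 phi 0.131 mom [-0.86  1.63 -0.48]
clock 24.80 [0.477  0.0179 0.2756] [ 180.    20.1 -180. ] F [-6.  -2.  11.7] op 0.0497 q [  35.  -14.  -39.   15.  -49. -133.]
0.004 -0.000 0.000 0.0 0.1 0.0 -1;
0.007 -0.000 0.001 0.0 0.1 0.0 -1;
0.009 -0.000 0.002 0.0 0.1 0.0 -1;
0.012 -0.000 0.003 0.0 0.1 0.0 -1;
0.014 -0.000 0.004 0.0 0.1 0.0 -1;
0.016 -0.000 0.005 0.0 0.1 0.0 -1;
0.019 -0.000 0.006 0.0 0.1 0.0 -1;
0.021 -0.000 0.007 0.0 0.1 0.0 -1
```

Call:
jog_arm --targets "0.003 0 0 0 0 0 -1; 0.006 0 0.001 0 0 0 -1; 0.009 0 0.002 0 0 0 -1; 0.012 0 0.003 0 0 0 -1; 0.014 0 0.004 0 0 0 -1; 0.016 0 0.005 0 0 0 -1; 0.018 0 0.006 0 0 0 -1; 0.020 0 0.006 0 0 0 -1"

```text
clock: 25.8
tool_pos: [0.4615, 0.0182, 0.2632]
orientation: [180.0, 20.2, -179.9]
force: [37.9, -12.9, -25.4]
opening: 0.0497
```

```bash
python3 - <<'E'
from h import *
g2();gp()
swing2(np.linspace(0.01,-.01,3),[20]*3,y=.0175)
E
```

```text
phi2 0.011 r2 0.1673
G [0.455  0.0182 0.2809] r 0.1626 phi 0.008 mom [-4.07 -8.76 -1.64]
clock 25.80 [0.4615 0.0182 0.2632] [ 180.    20.2 -179.9] F [ 37.9 -12.9 -25.4] op 0.0497 q [  37.  -16.  -42.   16.  -48. -136.]
0.000 -0.001 -0.000 0.0 0.2 0.1 -1;
0.002 -0.001 0.000 0.0 0.2 0.1 -1;
0.004 -0.001 0.001 0.0 0.2 0.1 -1
```

Call:
jog_arm --targets "0 0 0 0 0 0 -1; 0 0 0 0 0 0 -1; 0 0 0 0 0 0 -1; 0 0 0 0 0 0 -1; 0 0 0 0 0 0 -1; 0 0 0 0 0 0 -1; 0 0 0 0 0 0 -1; 0 0 0 0 0 0 -1"

```text
clock: 26.8
tool_pos: [0.4617, 0.018, 0.2632]
orientation: [-180.0, 20.2, -179.9]
force: [10.6, -4.4, -9.6]
opening: 0.05
```

```bash
python3 - <<'E'
from h import *
g2();gp();rows([])
s=snapshot("top");cv2.imwrite("pics/t20.png",cv2.resize(s["img"][150:300,160:310],None,fx=4,fy=4)[:,:,::-1])
P=deproj(s,np.ones((384,512),bool)); im=s["img"]
for s in(snapshot("side"),):
    cv2.imwrite("pics/s20.png",cv2.resize(s["img"][100:300,140:340],None,fx=3,fy=3)[:,:,::-1])
E
```

```text
phi2 0.012 r2 0.1672
G [0.4552 0.018  0.2808] r 0.1624 phi 0.009 mom [-1.07 -1.07 -0.63]
clock 26.80 [0.4617 0.018  0.2632] [-180.    20.2 -179.9] F [10.6 -4.4 -9.6] op 0.0500 q [  37.  -16.  -42.   16.  -48. -136.]
```

View pics/t20.png

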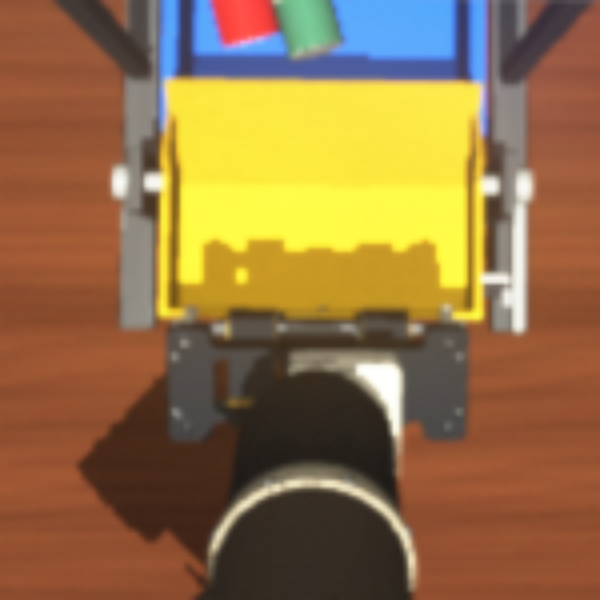

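View pics/s20.png

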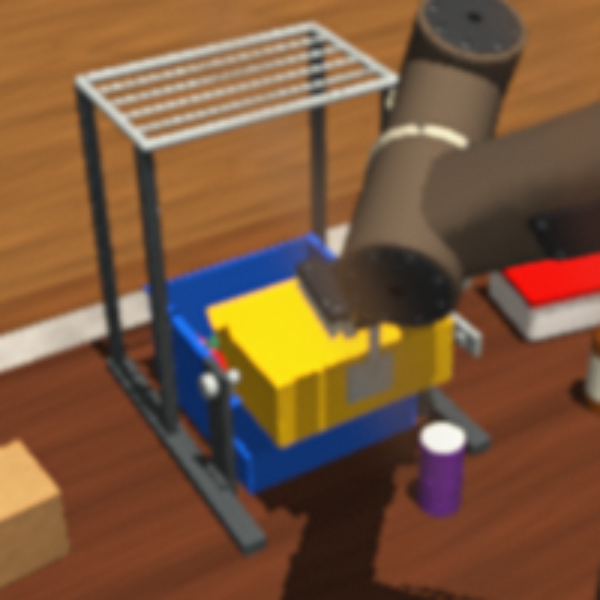

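The skip's lip (row 78) and rim (row 315) sit exactly where they were at the start, and it is empty. Release and back off along the tool axis.

Call:
jog_arm --targets "0 0 0 0 0 0 0.4; 0 0 0 0 0 0 0.7; 0 0 0 0 0 0 1; 0 0 0 0 0 0 1; 0 0 0 0 0 0 1; 0 0 0 0 0 0 1; 0 0 -0.01 0 0 0 1; 0 0 -0.03 0 0 0 1"

```text
clock: 27.9
tool_pos: [0.4509, 0.0178, 0.2916]
orientation: [-179.9, 20.2, -179.9]
force: [-0.6, 0.2, -0.1]
opening: 0.0879
```

Call:
jog_arm --targets "0 0 -0.02 0 0 0 1; 0 0 -0.05 0 0 0 1; 0 0 -0.08 0 0 0 1; 0 0 -0.11 0 0 0 1; 0 0 -0.14 0 0 0 1; 0 0 -0.14 0 0 0 1; 0 0 -0.14 0 0 0 1; 0 0 -0.14 0 0 0 1"

```text
clock: 28.9
tool_pos: [0.4024, 0.0176, 0.4223]
orientation: [-179.9, 20.1, -179.9]
force: [-0.6, -0.7, -0.2]
opening: 0.0875
```

```bash
python3 - <<'E'
from h import *
rows([])
s=snapshot("top");cv2.imwrite("pics/t21.png",cv2.resize(s["img"][100:300,120:380],None,fx=3,fy=3)[:,:,::-1])
a=snapshot("side");cv2.imwrite("pics/s21.png",cv2.resize(a["img"][100:300,140:340],None,fx=3,fy=3)[:,:,::-1])
for s in(s,a):
    P=deproj(s,np.ones((384,512),bool))
    Q=P[(P[:,0]>.43)&(P[:,0]<.475)&(abs(P[:,1]-.018)<.03)&(P[:,2]>.255)&(P[:,2]<.3)]
    if len(Q): print("grip",len(Q),Q.min(0).round(4),Q.max(0).round(4),np.median(Q,0).round(4))
E
```

```text
clock 28.90 [0.4024 0.0176 0.4223] [-179.9   20.1 -179.9] F [-0.6 -0.7 -0.2] op 0.0875 q [  47.  -26.  -27.   15.  -75. -139.]

grip 158 [ 0.4431 -0.0057  0.2772] [0.4657 0.0419 0.2949] [0.4548 0.0194 0.2886]
grip 125 [ 0.4407 -0.0066  0.2552] [0.4632 0.0475 0.2934] [0.4481 0.0235 0.284 ]
```

View pics/t21.png

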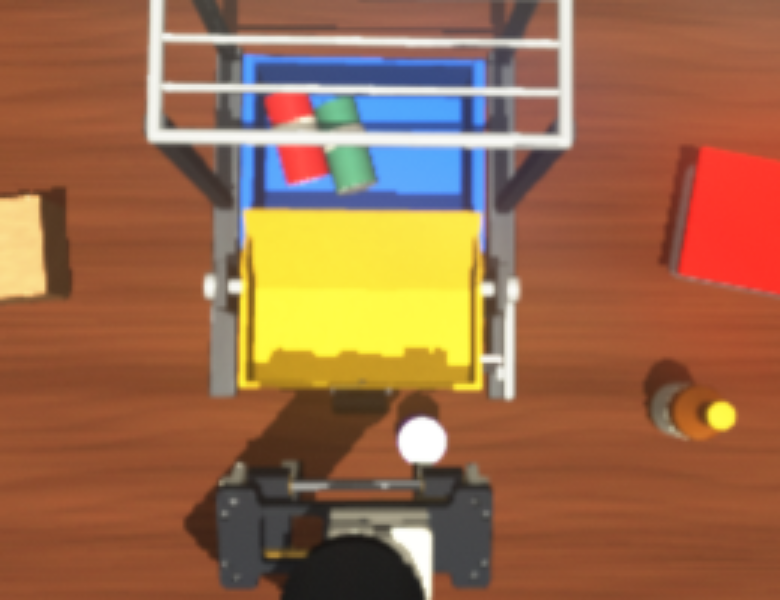

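View pics/s21.png

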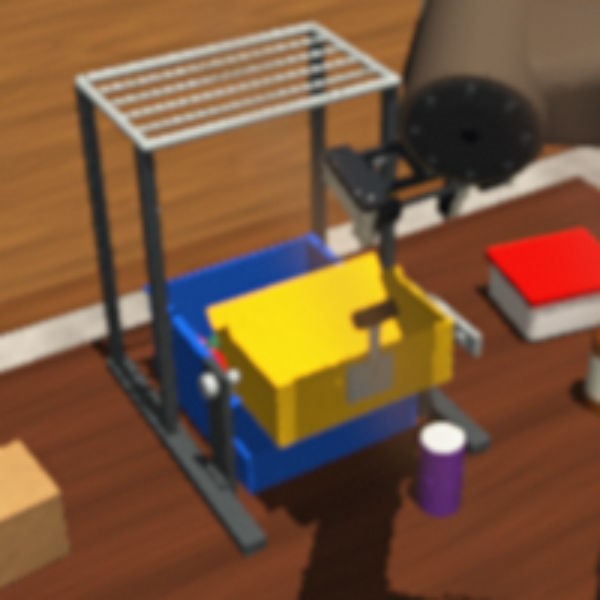

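Both pictures show the grip back at its starting position (0.4548, 0.0194, 0.2886, as before), both tins in the bin, the other things in place, and the robot clear.

```bash
python3 -c "
from plant import job
print(job.close_job())"
```

```text
the job is handed in; nothing more can be done
None
```

The job is done and handed in at about 29 s of the 64 s allowed; no verdict was reported.

- **What I did:** I set the red tin in the skip's left half next to the green one and let go. I then pinched the T-grip and swung the skip past its catch to about 1.74 rad, so both tins dropped into the blue bin. After that I eased the empty skip back, holding the grip the whole way, and released it on its stop.
- **Last checks:**
  - Both tins lie in the bin, and the skip is empty.
  - In the top camera the grip's depth reading matches the one before the start to within 1 mm. The side camera agrees to about 2 mm.
  - The bottle, carton, tub and purple tin look unmoved in the pictures.
  - The hand is clear of everything, and the tool force reads about 0.
- **What was not clean:**
  - The wrist force reached about 47 N when the skip met its home stop, because my target was slightly beyond it. It was about 15 N after I relaxed the target, and I released the grip after that.
  - The grip seems to have slid 2 to 4 mm in the fingers, because the measured circle fitted a radius of 168 mm instead of 163 mm.
  - I gripped at a 20 degree tilt instead of 35 because joint 3 was close to its limit. I went to 35 degrees during the swing.

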